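# Trace the crown of a form standard on a free-running shuttle

### The job

Take the spring probe out of its stand and run its ball tip over the wavy steel form standard: settle in the dip beside the small upright post, roll up onto the crown and stay balanced there for a good 3 seconds, then roll on down into the other dip. Press with about 6 N (between 4 and 8 N) all the way without lifting off, and keep the robot itself off the standard, shuttle and rail; the shuttle runs freely and slides away from under the tip, so follow and steer it and never let it run out to either end of its rail. Finish holding the probe pressed in the second dip with the shuttle at rest.

Things in the scene. Friction and masses are not known exactly. Their poses are not given: they have to be found in the camera images.
- probe: Spring probe, a loose hand tool, 0.35 kg, 230 mm long, upright in its stand; origin on its axis at the ball's lowest point with the spring relaxed, z up. Square white handle 26 x 26 mm at z = 150 to 230; sleeve 30 mm across below it; square collar 64 x 64 mm at z = 100 to 106, which rests on the stand's rim; then a rod with the ball.
- grip (a point): Point on the probe's axis in the handle, 200 mm above the probe's origin, to grip from above square to the handle's sides (the x and y axes) with about 40 N.
- stand: Fixed grey plastic holder: upright square tube 56 x 56 mm outside, 44 x 44 mm inside, 110 mm high, open on top, foot 85 mm square; origin at the centre of its underside. The probe's ball hangs 10 mm above its underside: lift straight up by 120 mm to clear it.
- tip (a point): Centre of the steel ball, 32 mm across, at the probe's lower end; moves up as the spring is compressed. The ball rolls freely in all directions: it passes on no drag along the surface, only the force square to it.
- plunger (a joint): Compression of the probe's spring, 0 (relaxed) to 0.055 m (hard stop), damping 4 N s/m. Pressing force = 1 N (weight of rod and ball) + 150 N/m x compression: 4 N is 0.020 m, 6 N is 0.033 m, 8 N is 0.047 m.
- shuttle (a joint): Position of the shuttle on its rail, m: 0 at mid-rail, growing along the crown's +y, stops at -0.13 and +0.13, run out beyond 0.12 either way. Shuttle with standard about 5.5 kg (up to 25 percent more or 15 less), viscous drag about 4 N s/m, no dry friction, no spring: it coasts.
- rail: Fixed rail base, aluminium, 90 x 600 x 12 mm, with two steel rods and an end block 52 mm high at each end; origin at the centre of its underside, y along the rail.
- crown (a point): Top of the convex crown in the middle of the form standard (steel, 300 mm long, 56 mm wide, level across), 88 mm above the table; moves with the shuttle. x across, y along standard and rail, z up. Convex arc of radius 240 mm for 55 mm either side along y, so the ball's centre moves on radius 256 mm. A tip pressing beside the crown pushes the shuttle away to the other side (force x slope).
- dip_a (a point): Bottom of the first dip, at y = -110 mm from the crown and 12.8 mm below it, beside the upright post (14 mm across, at y = -142 mm, top 25 mm above the crown). Concave arc of radius 240 mm from y = -150 to -55 mm, so the ball's centre moves on radius 224 mm. A tip pressing beside the bottom pulls the shuttle after it.
- dip_b (a point): Bottom of the second dip, at y = +110 mm from the crown, same shape as the first, at the end without a post.
There are look-alikes about, which are no part of the job. What is meant by the probe is not green or red, and is the larger of those in its own colour.

How it is judged:
By the outcome, as a careful person would: the job done as asked, in the order asked, and still so for the second after the job is handed in, while the arm keeps its last pose, push and grip.
It also fails if it takes over 67 s, if anything falls off the work surface, if the arm or the gripper's body presses on something with over 40 N, if the wrist force passes 120 N, or if a joint passes its speed limit or range.

### The arm

A 6-joint arm with a two-finger parallel gripper is mounted at the origin on the work surface. World frame = base frame: x ahead of the robot, y to its left, z up, the work surface at z = 0. Lengths are in m, angles in rad, forces in N, time in s.
With the tool pointing down it reaches from about 0.375 to 0.975 m from the base axis. Payload 3.8 kg.
Tool frame: the origin (TCP) lies midway between the tips of the shut fingers; the grasp point (between the pads) lies 19 mm behind it; z points along the fingers, y is the line along which they close (so a half turn about z gives the same grasp; the last joint's range is limited). The gripper opens to 85 mm and grips with 20 to 120 N. Pads are 22 mm wide; open, the fingers measure 114 mm over their backs; the gripper's body (76 mm by 85 mm) begins 54 mm behind the grasp point. The pads swing forward as they close: fully open they stand 13 mm farther back than shut.
Start: joints at [-1.156, 0.264, 1.604, -0, 1.274, -0.037], TCP at [0.295, -0.607, 0.207] pointing down, gripper open.
Joint ranges: [-2.63, 2.63], [-0.94, 2.18], [0.31, 2.57], [-1.31, 4.45], [0, 2.66], [-2.55, 2.55]. Speed limits (rad/s): [2.57, 2.57, 3.14, 3.14, 3.14, 3.14].

### API

Orientations are given as a rotation vector (axis times angle).
In Python, from workcell import * gives the robot as it stands. The module is installed in compiled form; this text tells all that it offers.
- The arm moves only by the tool apply_moves, never from a script. Its arguments are lists of equal length, an entry for each row: "fingers": the opening, from 0 (shut) to 1 (fully open); "travel": the shift along the tool's x, y, z normalised to -1 to 1, where 1 is 0.05 m, a list of three; "rotation": the turn, a rotation vector about the tool's x, y, z normalised to -1 to 1, where 1 is 6 degrees, a list of three. In form: {"fingers": [fingers, ...], "travel": [[dx, dy, dz], ...], "rotation": [[ax, ay, az], ...]}. A call has 1 to 12 rows; each row shifts and turns the commanded pose from where the row before left it, along the tool's axes as they then stand; what a row does not reach is not made up. A row lasts 1/10 s, in which the tool goes at most 50 mm and 8.59 degrees, less where a joint would pass 70% of its speed; a pose out of reach is approached as far as the arm can. A call with a number of a shift or a turn outside -1 to 1 is refused whole. A call with a gripper value outside its range is refused whole. The fingers move at their own pace and stop on an object; "newtons" is the grip in N (left out, the last holds). Time passes only in rows, so rows that do not move let the fingers close. It gives the time, the measured TCP pose, the force, the opening and the grip force at its end, in the units of the state.
- read_state(): the state, without advancing time (a new reading comes with each control period).
- read_camera(name): name is "scene" or "top"; returns a dict with "image" (384x512x3 uint8, red, green, blue), "fx", "fy", "cx", "cy" (pixels), "k1" (the pictures are not rectified: a ray, as slopes to the right and down, at radius r is drawn at 1 + k1 r^2 times it, then the intrinsics apply), "extrinsics" (4x4, takes a point from world to camera coordinates). Camera axes: x right, y down, z forward; pixel columns grow to the right and rows downward; lengths in m; the calibration is good to about 2 mm. A picture is of the moment at which its call begins. There is no depth.
- finish_job(): hands the job in; it is judged then, once.
Trained networks look in the newest picture that a camera, given by its name, has taken for a name from the list of things; names that differ only in an ending like _2 or _b are one class to them, and where a whole thing is asked for, a point or a joint stands for the part that bears it (a point fixed in the world has none). Each returns a list of dicts, best first, with "p" (0 to 1); they miss things now and then, are a little off and sometimes report something else, mostly with a low value. They report only what shows in the picture. A call takes as long as a camera call. They do not tell look-alikes from the thing itself.
- regions_of(camera, name): "mask" (384x512 bool, what is visible of it) and "bbox" ([left, top, width, height] in pixels, round what is visible of it).
- tip_of(camera, name): "location" ([column, row] in pixels: a listed point, or the origin of a listed thing).
The state is a dict: "time": time; "q": joint angles; "joint_vel": joint speeds; "joint_torque": joint torques, N m; "tool_pos": TCP position; "tcp_rot": TCP orientation; "wrist_force": force on the tool from outside, world axes, zero at the start; "torque": the same for the moment, N m; "width": opening from 0.0 (shut) to 1.0 (fully open); "grip_force": force on a finger pad.
Only numpy, scipy, OpenCV 4.12 (cv2) and the standard library are available. Lean on these libraries where they do the work, as an engineer would, in place of code of your own. Each camera call takes 0.05 s, during which the arm holds its last target. There are 200 camera calls.

## Working session

There is one attempt and no reset: what is moved stays moved. The work goes in short steps, Python scripts to look and compute and a tool call to move; the robot and the scene stay as the last step left them, time stands still between calls to the robot, and variables do not carry over. Pictures are saved under pics/ and viewed, at most 10 in all, crops included, and the job is handed in when it is done.

Besides the shell and the picture viewer there is one more tool, called after "Call:" as name(argument=value, ...) on one line, values as JSON. apply_moves: Moves the arm, as the interface text tells. Scaled input: -1 to 1 covers 0.05 m each way for a shift and 6 degrees each way for a turn. Its arguments: {"type":"object","properties":{"fingers":{"type":"array","items":{"type":"number"}},"travel":{"type":"array","items":{"type":"array","items":{"type":"number"}}},"rotation":{"type":"array","items":{"type":"array","items":{"type":"number"}}},"newtons":{"type":"number"}},"required":["fingers","travel","rotation"]}

```bash
mkdir -p pics
cat > h.py <<'E'
from workcell import *
import numpy as np, cv2
from scipy.spatial.transform import Rotation as R
def pix2ray(c,px):
    x=(px[0]-c['cx'])/c['fx']; y=(px[1]-c['cy'])/c['fy']
    rd=np.hypot(x,y); r=rd
    for _ in range(20): r=rd/(1+c['k1']*r*r)
    s=r/rd if rd>0 else 1
    T=np.array(c['extrinsics']); Rm=T[:3,:3]; o=-Rm.T@T[:3,3]
    return o, Rm.T@np.array([x*s,y*s,1.])
def at_z(c,px,z):
    o,d=pix2ray(c,px); return o+d*(z-o[2])/d[2]
def proj(c,p):
    T=np.array(c['extrinsics']); q=T[:3,:3]@np.array(p)+T[:3,3]
    x,y=q[:2]/q[2]; k=1+c['k1']*(x*x+y*y)
    return np.array([c['fx']*x*k+c['cx'],c['fy']*y*k+c['cy']])
def save(c,n): cv2.imwrite('pics/'+n,cv2.cvtColor(c['image'],cv2.COLOR_RGB2BGR))
E
python3 - <<'E'
from h import *
print(read_state())
for n in ['scene','top']:
    c=read_camera(n); save(c,n+'0.png'); print(n,c['fx'],c['k1'],np.round(c['extrinsics'],3).tolist())
    for t in ['probe','grip','stand','tip','rail','crown','dip_a','dip_b']:
        print(t,[(np.round(r['location'],1).tolist(),round(r['p'],2)) for r in tip_of(n,t)][:6])
E
```

```text
{'time': 0.0, 'q': array([-1.15585899e+00,  2.64804042e-01,  1.60536397e+00,  5.08954874e-07,
        1.27369910e+00, -3.69093607e-02]), 'joint_vel': array([-0.0016552 ,  0.00109625, -0.00053489, -0.00101823, -0.00071839,
        0.00064698]), 'joint_torque': array([ 6.28828875e-04, -5.15115309e+01, -3.67315328e+01, -2.40911896e-05,
        1.29407897e-02,  2.52310872e-05]), 'tool_pos': array([ 0.29440074, -0.60654531,  0.20523322]), 'tcp_rot': array([-3.05958023e+00, -7.03235997e-01,  6.70049821e-04]), 'wrist_force': array([0.56728361, 0.00341556, 0.27232491]), 'torque': array([ 0.03861066, -0.02028922, -0.02089835]), 'grip_force': 0.0, 'width': 0.9978415306171531}
scene 486.62817716140984 -0.14468988617698586 [[0.595, 0.804, 0.018, -0.32], [0.448, -0.313, -0.838, -0.095], [-0.667, 0.507, -0.546, 1.794], [0.0, 0.0, 0.0, 1.0]]
probe [([314.6, 178.5], 0.92), ([258.0, 195.6], 0.72), ([270.0, 183.0], 0.62)]
grip [([319.8, 129.4], 0.85), ([299.6, 136.6], 0.78), ([269.4, 144.7], 0.78), ([255.7, 162.2], 0.53)]
stand [([292.1, 193.1], 0.57)]
tip [([316.4, 175.6], 0.66), ([257.9, 192.9], 0.62), ([267.9, 178.2], 0.45)]
rail [([269.0, 260.6], 0.61), ([296.1, 137.3], 0.34)]
crown [([280.9, 234.7], 0.96)]
dip_a [([256.5, 255.8], 0.88), ([310.4, 217.2], 0.88)]
dip_b [([256.5, 255.8], 0.88), ([310.4, 217.2], 0.88)]
top 351.76952913156816 0.006638580302772501 [[-0.018, -0.999, 0.037, 0.03], [-0.997, 0.015, -0.078, 0.498], [0.078, -0.038, -0.996, 0.988], [0.0, 0.0, 0.0, 1.0]]
probe [([181.6, 267.3], 0.94), ([170.7, 223.7], 0.93), ([127.8, 235.3], 0.76), ([209.4, 243.4], 0.67)]
grip [([92.4, 240.4], 0.98), ([166.5, 276.3], 0.69), ([153.8, 229.2], 0.66)]
stand [([295.9, 132.5], 0.75), ([171.8, 225.1], 0.57)]
tip [([122.9, 234.0], 0.48)]
rail [([268.1, 145.0], 0.84)]
crown [([253.8, 138.5], 0.91)]
dip_a [([215.5, 142.7], 0.98), ([295.2, 131.6], 0.69)]
dip_b [([215.5, 142.7], 0.98), ([295.2, 131.6], 0.69)]
```

View pics/scene0.png

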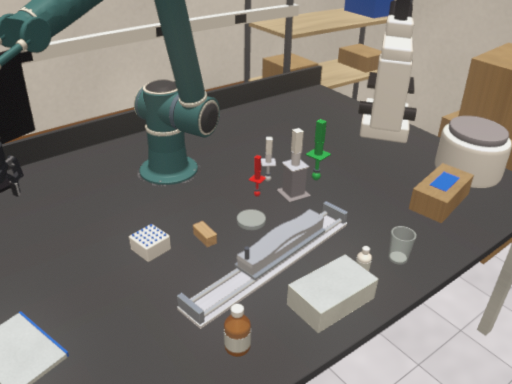

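View pics/top0.png

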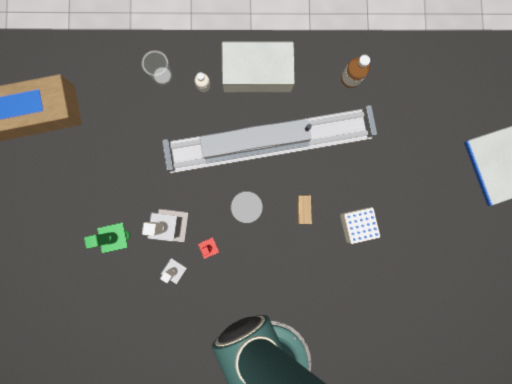

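The scene picture shows the white probe in its stand at about (296,150), with a smaller white one at (269,150), a red one at (257,170) and a green one at (319,145). The standard has its post at (247,253). In the top picture the stand and probe are at (165,227), the post is at (308,127), and the rail runs from (168,155) to (372,121).

Run:
```python
from h import *
ct=read_camera('top'); cs=read_camera('scene')
def tri(a,b):
    o1,d1=pix2ray(ct,a);o2,d2=pix2ray(cs,b)
    t=np.linalg.lstsq(np.c_[d1,-d2],o2-o1,rcond=None)[0]
    p,q=o1+t[0]*d1,o2+t[1]*d2
    return np.round((p+q)/2,4),round(np.linalg.norm(p-q),4)
print('crown',tri([253.8,138.5],[280.9,234.7]),at_z(ct,[253.8,138.5],.088),at_z(cs,[280.9,234.7],.088))
print('dips',tri([295.2,131.6],[256.5,255.8]),tri([215.5,142.7],[310.4,217.2]))
print('dip z',at_z(ct,[295.2,131.6],.0752),at_z(ct,[215.5,142.7],.0752))
print('rail',at_z(ct,[268.1,145],0),at_z(cs,[269,260.6],0))
print('stand',at_z(ct,[171.8,225.1],0),at_z(cs,[292.1,193.1],0), 'grip',tri([153.8,229.2],[299.6,136.6]))
for n,c in(('top',ct),('scene',cs)):
  for t in ['grip','stand','crown','rail']:
    for r in regions_of(n,t)[:5]:
        m=r['mask'].astype(np.uint8); mr=cv2.minAreaRect(cv2.findNonZero(m)); print(n,t,round(r['p'],2),np.round(r['bbox'],0).tolist(),m.sum(),np.round(cv2.boxPoints(mr),1).tolist())
a=cv2.resize(ct['image'][195:295,110:220],None,fx=5,fy=5,interpolation=cv2.INTER_CUBIC)
b=cv2.resize(ct['image'][100:180,150:390],None,fx=3,fy=3,interpolation=cv2.INTER_CUBIC)
cv2.imwrite('pics/a.png',a[...,::-1]);cv2.imwrite('pics/b.png',b[...,::-1])
```

```text
crown (array([0.6204, 0.0313, 0.0757]), np.float64(0.0065)) [0.61977102 0.03420774 0.088     ] [0.63088327 0.01782959 0.088     ]
dips (array([ 0.6439, -0.0787,  0.0687]), np.float64(0.0061)) (array([0.612 , 0.1397, 0.0851]), np.float64(0.0063))
dip z [ 0.64053629 -0.08011862  0.0752    ] [0.61199071 0.13803468 0.0752    ]
rail [ 0.6187425  -0.01003318  0.        ] [ 0.61864383 -0.0101585   0.        ]
stand [0.38959149 0.27084525 0.        ] [0.38551238 0.27214431 0.        ] grip (array([0.392 , 0.2719, 0.2175]), np.float64(0.0143))
top grip 0.93 [82.0, 223.0, 50.0, 30.0] 875 [[81.9000015258789, 232.60000610351562], [126.0, 220.0], [133.10000610351562, 244.6999969482422], [88.9000015258789, 257.29998779296875]]
top grip 0.89 [161.0, 258.0, 24.0, 27.0] 366 [[158.8000030517578, 276.79998779296875], [171.6999969482422, 257.5], [186.6999969482422, 267.5], [173.8000030517578, 286.79998779296875]]
top grip 0.58 [200.0, 239.0, 19.0, 18.0] 269 [[197.5, 243.8000030517578], [212.89999389648438, 237.1999969482422], [219.3000030517578, 252.0], [203.8000030517578, 258.6000061035156]]
top grip 0
[... 1012 characters left out ...]
.0, 175.5], [316.3999938964844, 117.80000305175781], [336.5, 123.0999984741211], [321.1000061035156, 180.89999389648438]]
scene grip 0.61 [284.0, 125.0, 20.0, 45.0] 500 [[279.79998779296875, 130.3000030517578], [301.6000061035156, 128.3000030517578], [305.3999938964844, 169.0], [283.70001220703125, 171.10000610351562]]
scene stand 0.82 [276.0, 168.0, 34.0, 35.0] 815 [[274.6000061035156, 200.10000610351562], [279.5, 165.39999389648438], [312.70001220703125, 170.10000610351562], [307.70001220703125, 204.8000030517578]]
scene rail 0.96 [179.0, 201.0, 168.0, 126.0] 6303 [[170.89999389648438, 299.0], [328.29998779296875, 187.10000610351562], [352.3999938964844, 221.0], [195.0, 332.8999938964844]]
```

View pics/a.png

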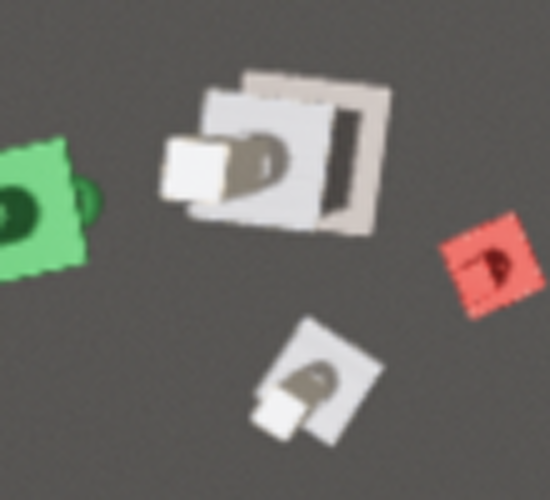

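View pics/b.png

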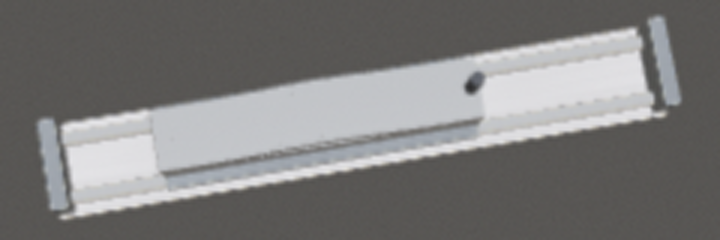

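The first crop shows the probe with its handle top at about (148.8,228.6) and collar centre at (161.8,226.6), turned by about 7°. The second shows the end blocks centred at about (167,154) and (371,119.5), and the post at about (308,126).

Run:
```python
from h import *
ct=read_camera('top'); cs=read_camera('scene')
A=lambda p:((p[0]+.5)/5-.5+110,(p[1]+.5)/5-.5+195)
B=lambda p:((p[0]+.5)/3-.5+150,(p[1]+.5)/3-.5+100)
def quad(name,pts,z,f):
    w=np.array([at_z(ct,f(p),z)[:2] for p in pts]); m=w.mean(0)
    e=[w[(i+1)%4]-w[i] for i in range(4)]
    print(name,m.round(4),[round(np.linalg.norm(v),4) for v in e],[round(np.degrees(np.arctan2(v[1],v[0]))%90,1) for v in e])
    return m
quad('handle',[(168,135),(230,141),(224,204),(161,198)],.24,A)
quad('collar',[(207,88),(336,103),(315,232),(187,215)],.116,A)
L=quad('blkL',[(40,120),(53,118),(67,208),(52,210)],.052,B)
Rr=quad('blkR',[(650,18),(663,16),(681,102),(667,105)],.052,B)
d=L-Rr;print('rail',(L+Rr)/2,np.linalg.norm(d),'yaw',np.degrees(np.arctan2(-d[0],d[1])))
for n,p,z in [('base',(62,217),.012),('base',(665,115),.012),('stdL',(153,108),.0786),('stdL',(165,172),.0786),('stdR',(482,118),.0786),('post',(476,76),.113)]: print(n,at_z(ct,B(p),z).round(4))
T=np.array(cs['extrinsics']);print('cam s',-T[:3,:3].T@T[:3,3]);T=np.array(ct['extrinsics']);print('cam t',-T[:3,:3].T@T[:3,3])
for i in range(4):
    read_camera('top'); s=read_state(); print(s['time'],s['tool_pos'].round(4),s['wrist_force'].round(2))
a=cs['image'][190:340,170:360]; cv2.imwrite('pics/c.png',cv2.resize(a,None,fx=4,fy=4,interpolation=cv2.INTER_CUBIC)[...,::-1])
```

```text
handle [0.3904 0.2712] [np.float64(0.027), np.float64(0.0274), np.float64(0.0273), np.float64(0.0274)] [np.float64(83.3), np.float64(84.9), np.float64(83.4), np.float64(84.1)]
collar [0.3901 0.2719] [np.float64(0.0655), np.float64(0.0657), np.float64(0.0648), np.float64(0.0645)] [np.float64(82.3), np.float64(80.8), np.float64(81.2), np.float64(81.4)]
blkL [0.5857 0.2726] [np.float64(0.012), np.float64(0.0848), np.float64(0.0137), np.float64(0.0844)] [np.float64(8.4), np.float64(8.7), np.float64(7.0), np.float64(7.6)]
blkR [ 0.6781 -0.3019] [np.float64(0.0127), np.float64(0.0841), np.float64(0.0138), np.float64(0.0849)] [np.float64(8.4), np.float64(9.3), np.float64(11.5), np.float64(8.6)]
rail [ 0.63187752 -0.01464618] 0.58181948187818 yaw 9.138531815933694
base [0.5412 0.2727 0.012 ]
base [ 0.6339 -0.3142  0.012 ]
stdL [0.631  0.1775 0.0786]
stdL [0.5726 0.1671 0.0786]
stdR [ 0.6188 -0.1206  0.0786]
post [ 0.6491 -0.1098  0.113 ]
cam s [ 1.42997268 -0.68129114  0.90532163]
cam t [0.42027115 0.0601509  1.02191379]
1.55 [ 0.2947 -0.6073  0.2066] [-0.15  0.58 -1.  ]
1.6 [ 0.2947 -0.6073  0.2066] [0.33 0.02 0.  ]
1.65 [ 0.2947 -0.6073  0.2066] [ 0.65 -0.   -0.23]
1.7 [ 0.2947 -0.6073  0.2066] [ 0.03 -0.08  1.  ]
```

View pics/c.png

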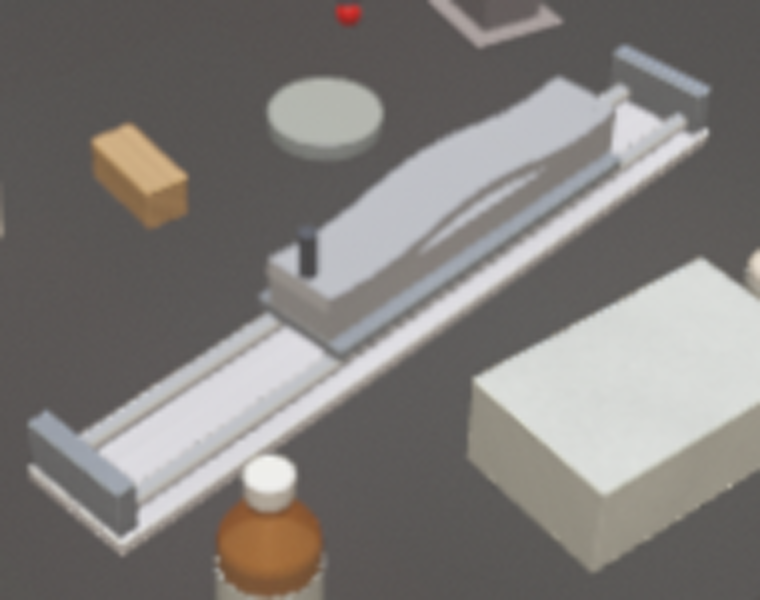

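The scene crop shows the near end of the standard with its post at crop (307,250), full-picture (247,252), against the white rail. The far end is at crop (585,105). Crown is at about (0.626,0.029), rail yaw about 9.1°, and the probe at (0.390,0.2715) with yaw about −7.5°. I'll rise and turn first.

Call:
apply_moves(fingers=[1, 1, 1, 1, 1, 1, 1, 1, 1, 1], travel=[[0, 0, -0.26], [0, 0, -0.26], [0, 0, -0.26], [0, 0, -0.26], [0, 0, -0.26], [0, 0, -0.26], [0, 0, -0.26], [0, 0, -0.26], [0, 0, -0.26], [0, 0, -0.26]], rotation=[[0, 0, -0.943], [0, 0, -0.943], [0, 0, -0.943], [0, 0, -0.943], [0, 0, -0.943], [0, 0, -0.943], [0, 0, -0.943], [0, 0, -0.943], [0, 0, -0.943], [0, 0, -0.943]], newtons=40)

```text
time: 2.7
tool_pos: [0.2947, -0.6072, 0.3371]
tcp_rot: [-2.358, -2.075, 0.0]
wrist_force: [0.7, -0.1, 0.1]
width: 1.0
grip_force: 0.0
```

Call:
apply_moves(fingers=[1, 1, 1, 1, 1, 1, 1, 1, 1, 1, 1, 1], travel=[[0.894, 0.311, 0], [0.894, 0.311, 0], [0.894, 0.311, 0], [0.894, 0.311, 0], [0.894, 0.311, 0], [0.894, 0.311, 0], [0.894, 0.311, 0], [0.894, 0.311, 0], [0.894, 0.311, 0], [0.894, 0.311, 0], [0.894, 0.311, 0], [0.894, 0.311, 0]], rotation=[[0, 0, 0], [0, 0, 0], [0, 0, 0], [0, 0, 0], [0, 0, 0], [0, 0, 0], [0, 0, 0], [0, 0, 0], [0, 0, 0], [0, 0, 0], [0, 0, 0], [0, 0, 0]])

```text
time: 3.9
tool_pos: [0.5506, -0.0981, 0.3369]
tcp_rot: [2.362, 2.07, 0.001]
wrist_force: [-0.2, -0.5, 0.7]
width: 1.0
grip_force: 0.0
```

Call:
apply_moves(fingers=[1, 1, 1, 1, 1, 1, 1, 1, 1, 1, 1], travel=[[0.772, -0.46, 0], [0.772, -0.46, 0], [0.772, -0.46, 0], [0.772, -0.46, 0], [0.772, -0.46, 0], [0.772, -0.46, 0], [0.772, -0.46, 0], [0.772, -0.46, 0], [0.772, -0.46, 0], [0, 0, 0], [0, 0, 0]], rotation=[[0, 0, 0], [0, 0, 0], [0, 0, 0], [0, 0, 0], [0, 0, 0], [0, 0, 0], [0, 0, 0], [0, 0, 0], [0, 0, 0], [0, 0, 0], [0, 0, 0]])

```text
time: 5.0
tool_pos: [0.3898, 0.2723, 0.3366]
tcp_rot: [2.359, 2.074, -0.0]
wrist_force: [-0.2, -1.0, 0.5]
width: 1.004
grip_force: 0.0
```

Call:
apply_moves(fingers=[1, 1, 1, 1, 1, 1, 0, 0, 0, 0, 0, 0], travel=[[0, -0.01, 0.6], [0, 0, 0.6], [0, 0, 0.6], [0, 0, 0.6], [0, 0, 0.57], [0, 0, 0], [0, 0, 0], [0, 0, 0], [0, 0, 0], [0, 0, 0], [0, 0, 0], [0, 0, 0]], rotation=[[0, 0, 0], [0, 0, 0], [0, 0, 0], [0, 0, 0], [0, 0, 0], [0, 0, 0], [0, 0, 0], [0, 0, 0], [0, 0, 0], [0, 0, 0], [0, 0, 0], [0, 0, 0]], newtons=40)

```text
time: 6.2
tool_pos: [0.3905, 0.2722, 0.1898]
tcp_rot: [2.362, 2.071, 0.004]
wrist_force: [-1.8, -0.8, 6.3]
width: 0.297
grip_force: 40.5
```

Call:
apply_moves(fingers=[0, 0, 0, 0, 0, 0, 0, 0, 0, 0], travel=[[0, 0, -0.3], [0, 0, -0.6], [0, 0, -0.6], [0, 0, -0.6], [0, 0, -0.6], [0, 0, -0.3], [0, 0, 0], [0, 0, 0], [0, 0, 0], [0, 0, 0]], rotation=[[0, 0, 0], [0, 0, 0], [0, 0, 0], [0, 0, 0], [0, 0, 0], [0, 0, 0], [0, 0, -0.922], [0, 0, -0.922], [0, 0, -0.922], [0, 0, 0]])

```text
time: 7.2
tool_pos: [0.3894, 0.2714, 0.3372]
tcp_rot: [-2.038, -2.39, 0.003]
wrist_force: [0.5, -0.5, -4.6]
width: 0.294
grip_force: 40.1
```

Call:
apply_moves(fingers=[0, 0, 0, 0, 0, 0, 0, 0, 0, 0, 0, 0], travel=[[-0.298, 0.149, 0], [-0.597, 0.298, 0], [-0.746, 0.373, 0], [-0.746, 0.373, 0], [-0.746, 0.373, 0], [-0.746, 0.373, 0], [-0.746, 0.373, 0], [-0.746, 0.373, 0], [-0.746, 0.373, 0], [-0.746, 0.373, 0], [-0.597, 0.298, 0], [-0.298, 0.149, 0]], rotation=[[0, 0, 0], [0, 0, 0], [0, 0, 0], [0, 0, 0], [0, 0, 0], [0, 0, 0], [0, 0, 0], [0, 0, 0], [0, 0, 0], [0, 0, 0], [0, 0, 0], [0, 0, 0]])

```text
time: 8.4
tool_pos: [0.6433, -0.0836, 0.3364]
tcp_rot: [-2.044, -2.384, 0.003]
wrist_force: [-0.0, -0.6, -2.7]
width: 0.295
grip_force: 40.2
```

Run:
```python
from h import *
cs=read_camera('scene'); ct=read_camera('top'); s=read_state(); print(s['time'],s['tool_pos'].round(4),s['tcp_rot'].round(3),s['wrist_force'].round(2),s['width'],s['grip_force'])
np.save('ref_scene.npy',cs['image'])
p=s['tool_pos']; print('expect tip',proj(cs,p-[0,0,.164]),proj(ct,p-[0,0,.164]),'grip',proj(cs,p+[0,0,.02]))
for n in('scene','top'):
  for t in('tip','grip'): print(n,t,[(np.round(r['location'],1).tolist(),round(r['p'],2)) for r in tip_of(n,t)][:4])
a=cv2.resize(cs['image'][110:350,170:430],None,fx=2.3,fy=2.3,interpolation=cv2.INTER_CUBIC)
cv2.imwrite('pics/d.png',a[...,::-1])
```

```text
8.5 [ 0.6429 -0.0828  0.3364] [-2.043e+00 -2.385e+00  2.000e-03] [-0.14 -0.62 -4.03] 0.2972705634346362 40.187217593193054
expect tip [254.59533199 224.70138069] [301.81150891 121.55463879] grip [256.02017726 160.87564798]
scene tip [([315.4, 172.4], 0.67), ([267.2, 177.9], 0.62), ([291.9, 197.8], 0.46)]
scene grip [([318.3, 130.9], 0.84), ([257.3, 159.5], 0.81)]
top tip [([122.7, 233.6], 0.45), ([172.5, 225.9], 0.25)]
top grip [([94.7, 242.8], 0.85), ([164.3, 271.5], 0.83), ([204.3, 248.7], 0.79), ([319.6, 98.5], 0.62)]
```

View pics/d.png

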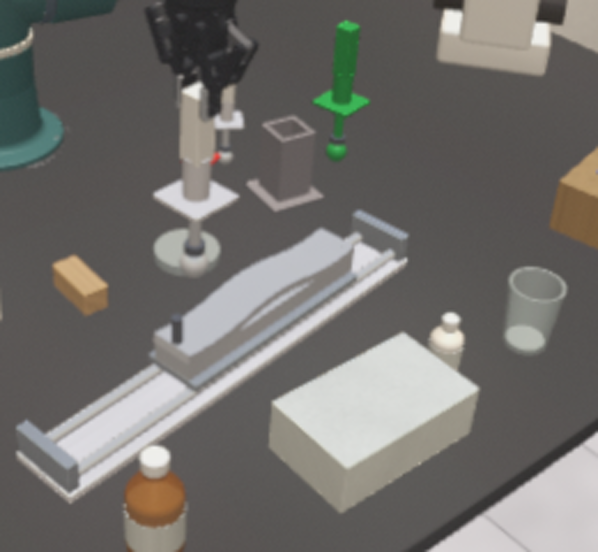

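The crop shows the probe held upright with its ball at crop (194,262), full-picture (254,224). This matches the projected tip to within about 1 px. The stand is empty, so I'll lower into dip A.

Call:
apply_moves(fingers=[0, 0, 0, 0, 0, 0, 0, 0, 0, 0, 0], travel=[[0.05, 0, 0.3], [0, 0, 0.4], [0, 0, 0.4], [0, 0, 0.4], [0, 0, 0.11], [0, 0, 0.11], [0, 0, 0.11], [0, 0, 0.11], [0, 0, 0.11], [0, 0, 0.11], [0, 0, 0.11]], rotation=[[0, 0, 0], [0, 0, 0], [0, 0, 0], [0, 0, 0], [0, 0, 0], [0, 0, 0], [0, 0, 0], [0, 0, 0], [0, 0, 0], [0, 0, 0], [0, 0, 0]])

```text
time: 9.8
tool_pos: [0.6428, -0.0786, 0.2253]
tcp_rot: [2.038, 2.388, 0.002]
wrist_force: [0.0, 1.1, 3.2]
width: 0.294
grip_force: 40.9
```

```bash
cat > trk.py <<'E'
from h import *
EX=np.array([-.158,.9874]); EY=np.array([.9874,.158]); C=np.array([.632,-.0146])
def railc(p): d=np.array(p[:2])-C; return d@EX,d@EY     # (along, across)
def rect(c,img,z=.083,y0=-.30,y1=.25,x0=-.05,x1=.06,st=.001):
    ys=np.arange(y0,y1,st); xs=np.arange(x0,x1,st)
    T=np.array(c['extrinsics'])
    Y,X=np.meshgrid(ys,xs); P=C+Y[...,None]*EX+X[...,None]*EY
    P=np.concatenate([P,np.full(P.shape[:2]+(1,),z)],-1)@T[:3,:3].T+T[:3,3]
    x=P[...,0]/P[...,2]; y=P[...,1]/P[...,2]; k=1+c['k1']*(x*x+y*y)
    return cv2.remap(img,(c['fx']*x*k+c['cx']).astype(np.float32),(c['fy']*y*k+c['cy']).astype(np.float32),cv2.INTER_CUBIC).astype(np.float32)
def track(c,ref,win=(-.165,-.125),s_ref=.0435,xr=(-.04,.045),dbg=False):
    R0=rect(c,ref); R1=rect(c,c['image'])
    i0=int(round((s_ref+win[0]+.30)*1000)); i1=int(round((s_ref+win[1]+.30)*1000))
    a,b=[int(round((v+.05)*1000)) for v in xr]
    m=cv2.matchTemplate(R1[a:b],R0[a:b,i0:i1],cv2.TM_SQDIFF_NORMED)[0]
    j=int(np.argmin(m)); l,mm,r=m[j-1:j+2]
    off=.5*(l-r)/(l-2*mm+r)
    return (j+off-i0)/1000+s_ref, mm
E
python3 - <<'E'
from trk import *
ref=np.load('ref_scene.npy')
for i in range(3):
    c=read_camera('scene'); s=read_state(); t=railc(s['tool_pos'])
    print(s['time'],'s',track(c,ref),track(c,ref,win=(.125,.165)),'tcp',np.round(t,4),s['tool_pos'][2].round(4),s['wrist_force'].round(2))
R0=rect(c,c['image']); cv2.imwrite('pics/e.png',R0[...,::-1])
E
```

```text
9.85 s (np.float32(0.042606384), np.float32(0.00046088954)) (np.float32(0.04325891), np.float32(0.00019964362)) tcp [-0.0647 -0.0001] 0.224 [0.01 0.13 1.34]
9.9 s (np.float32(0.0426387), np.float32(0.0004904196)) (np.float32(0.04326013), np.float32(0.00019391693)) tcp [-0.0646 -0.0003] 0.2242 [-0.39 -0.09  2.89]
9.95 s (np.float32(0.042658478), np.float32(0.0004477395)) (np.float32(0.043249875), np.float32(0.00020887119)) tcp [-0.0647 -0.0002] 0.2246 [-0.12  0.23  1.9 ][ WARN:0@1.711] global loadsave.cpp:1063 imwrite_ Unsupported depth image for selected encoder is fallbacked to CV_8U.
```

View pics/e.png

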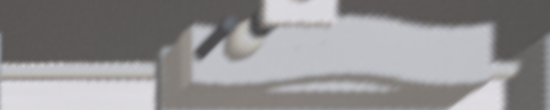

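The rectified strip shows the near end of the standard at column 193 and the far end at 495, both as modelled for s ≈ 0.043, with the ball beside the post. Tracking noise is under 0.1 mm. Next I'll write an estimator and planner.

```bash
cat > mpc.py <<'E'
from trk import *
import json,sys,os
from scipy.optimize import least_squares
P=dict(m=5.5,c=4.0,bias=0.0,zdip=.2222)
if os.path.exists('par.json'): P.update(json.load(open('par.json')))
def h(r):                      # ball-centre height above its dip value
    a=np.abs(r)
    return np.where(a<.05867,np.sqrt(.256**2-np.minimum(a,.2)**2)-.256+.0128,.224-np.sqrt(.224**2-(a-.11)**2))
def slope(r):
    a=abs(r); g=-a/np.sqrt(.256**2-a*a) if a<.05867 else (a-.11)/np.sqrt(.224**2-min(abs(a-.11),.1)**2)
    return g*np.sign(r)
def sim(s,v,tips,dt=.1,n=5,N=6.0):
    out=[];p=tips[0]
    for q in tips[1:]:
        for i in range(n):
            r=p+(q-p)*(i+.5)/n-s
            v+=(N*slope(r)-P['c']*v)/P['m']*dt/n; s+=v*dt/n
        p=q; out.append((s,v,q-s))
    return np.array(out)
def estimate(k=2):
    ref=np.load('ref_scene.npy'); L=[]
    for i in range(k):
        t0=read_state(); c=read_camera('scene'); L.append((t0['time'],float(track(c,ref)[0])+P['bias'],railc(t0['tool_pos'])[0]))
    st=read_state(); t=np.array([l[0] for l in L]); s=np.array([l[1] for l in L]); y=railc(st['tool_pos'])
    tip=y[0]; a=(6*slope(tip-s[-1]))/P['m']
    te=st['time']; w=t-te
    # s = s0 + v0*w + a w^2/2
    v0,s0=np.polyfit(w,s-.5*a*w*w,1)
    v0=float(v0)
    print('t %.2f s %.4f v %.4f tip %.4f r %.4f z %.4f across %.4f wf %s'%(te,s0,v0,tip,tip-s0,st['tool_pos'][2],y[1],st['wrist_force'].round(1)))
    with open('log.txt','a') as f: f.write(json.dumps([te,L,float(s0),v0,float(tip),float(st['tool_pos'][2])])+'\n')
    return s0,v0,tip,y[1],st['tool_pos'][2]
def plan(S,rdes,sdes,H=25,n=6,wr=1.,ws=1.,wv=.3,wu=.3,wd=.3,lo=-.117,hi=.14,wT=3.,umax=.03):
    s,v,tip,ac,z=S
    def f(u):
        tips=tip+np.r_[0,np.cumsum(u)]; o=sim(s,v,tips); r=o[:,2]
        k=np.ones(H); k[-5:]=wT
        return 1e3*np.r_[k*wr*(r-rdes),k*ws*(o[:,0]-sdes),k*wv*o[:,1],wu*np.diff(np.r_[0,u]),wd*(u-np.r_[v*.1,o[:-1,1]*.1]),
            20*np.maximum(0,lo-r),20*np.maximum(0,r-hi),20*np.maximum(0,abs(o[:,0])-.1)]
    u=least_squares(f,np.zeros(H),bounds=(-umax,umax)).x
    tips=tip+np.r_[0,np.cumsum(u)]; o=sim(s,v,tips); r=o[:,2]
    zt=P['zdip']+h(r); dz=-np.diff(np.r_[z,zt]); dz[:1]=np.clip(dz[:1],-.01,.01)
    print('travel',[[round(u[i]*20,3),round(-ac*20/n,3) if abs(ac)>.0008 else 0,round(float(dz[i])*20,3)] for i in range(n)])
    print('r',(o[:,2]*1e3).round(1)[:n],'...',(o[n::4,2]*1e3).round(1)); print('s',(o[::3,0]*1e3).round(1),'v',(o[::3,1]*1e3).round(1))
E
python3 - <<'E'
from mpc import *
S=estimate(2); plan(S,-.11,-.015,H=50,n=12,ws=.5,wr=1,wv=.5)
E
```

```text
t 10.05 s 0.0427 v 0.0012 tip -0.0647 r -0.1074 z 0.2251 across 0.0000 wf [-0.6 -0.6  1.8]
travel [[np.float64(-0.192), 0, 0.055], [np.float64(-0.004), 0, 0.0], [np.float64(-0.01), 0, 0.0], [np.float64(-0.016), 0, 0.0], [np.float64(-0.022), 0, 0.0], [np.float64(-0.027), 0, 0.0], [np.float64(-0.032), 0, 0.0], [np.float64(-0.037), 0, 0.0], [np.float64(-0.041), 0, 0.0], [np.float64(-0.045), 0, 0.0], [np.float64(-0.049), 0, 0.0], [np.float64(-0.032), 0, 0.001]]
r [-117.1 -117.1 -117.1 -117.1 -117.1 -117.1 -117.  -117.  -117.  -117.
 -117.  -116. ] ... [-114.4 -110.7 -109.6 -109.5 -109.6 -109.7 -109.8 -109.6 -109.  -109.9]
s [ 42.8  41.3  37.1  31.   23.2  15.2   8.1   2.3  -2.2  -5.7  -8.4 -10.4
 -11.9 -13.1 -13.9 -14.2 -14.4] v [  0.   -9.5 -17.2 -23.4 -27.3 -25.7 -21.6 -17.2 -13.4 -10.2  -7.8  -5.9
  -4.5  -3.3  -2.   -0.6  -0.4]
```

Run:
```python
from mpc import *
S=(.0428,.0012,-.0647,0,.2251); plan(S,-.11,-.012,H=50,n=12,ws=.5,wr=1,wv=.5,lo=-.1143)
```

```text
travel [[np.float64(-0.138), 0, 0.057], [np.float64(-0.001), 0, 0.0], [np.float64(-0.005), 0, 0.0], [np.float64(-0.009), 0, 0.0], [np.float64(-0.013), 0, 0.0], [np.float64(-0.016), 0, 0.0], [np.float64(-0.019), 0, 0.0], [np.float64(-0.022), 0, 0.0], [np.float64(-0.025), 0, 0.0], [np.float64(-0.027), 0, 0.0], [np.float64(-0.03), 0, 0.0], [np.float64(-0.032), 0, 0.0]]
r [-114.5 -114.5 -114.5 -114.5 -114.4 -114.4 -114.4 -114.4 -114.4 -114.4
 -114.4 -114.3] ... [-114.3 -114.3 -111.9 -110.1 -109.7 -109.7 -109.7 -109.4 -108.5 -109.9]
s [ 42.9  42.1  39.6  35.9  31.1  25.4  19.1  12.5   6.7   1.9  -1.9  -4.9
  -7.3  -9.  -10.3 -10.8 -11. ] v [  0.6  -5.5 -10.4 -14.3 -17.5 -20.  -21.9 -21.  -17.9 -14.5 -11.4  -8.9
  -6.8  -5.1  -3.1  -1.   -0.6]
```

Call:
apply_moves(fingers=[0, 0, 0, 0, 0, 0, 0, 0, 0, 0, 0, 0], travel=[[-0.138, 0, 0.057], [0, 0, 0], [-0.005, 0, 0], [-0.009, 0, 0], [-0.013, 0, 0], [-0.016, 0, 0], [-0.019, 0, 0], [-0.022, 0, 0], [-0.025, 0, 0], [-0.027, 0, 0], [-0.03, 0, 0], [-0.032, 0, 0]], rotation=[[0, 0, 0], [0, 0, 0], [0, 0, 0], [0, 0, 0], [0, 0, 0], [0, 0, 0], [0, 0, 0], [0, 0, 0], [0, 0, 0], [0, 0, 0], [0, 0, 0], [0, 0, 0]])

```text
time: 11.25
tool_pos: [0.6447, -0.0951, 0.2217]
tcp_rot: [2.039, 2.39, 0.0]
wrist_force: [-0.2, -0.2, 2.5]
width: 0.3
grip_force: 40.9
```

Run:
```python
from mpc import *
S=estimate(2); plan(S,-.11,-.012,H=40,n=12,ws=.5,wr=1,wv=.5,lo=-.1143)
```

```text
t 11.35 s 0.0299 v -0.0186 tip -0.0818 r -0.1117 z 0.2217 across -0.0002 wf [ 0.4 -0.2  1.9]
travel [[np.float64(-0.09), 0, -0.01], [np.float64(-0.038), 0, 0.0], [np.float64(-0.04), 0, 0.0], [np.float64(-0.041), 0, 0.0], [np.float64(-0.039), 0, 0.0], [np.float64(-0.024), 0, 0.0], [np.float64(-0.024), 0, 0.0], [np.float64(-0.028), 0, 0.0], [np.float64(-0.03), 0, 0.0], [np.float64(-0.031), 0, 0.0], [np.float64(-0.031), 0, 0.0], [np.float64(-0.031), 0, 0.0]]
r [-114.3 -114.3 -114.3 -114.3 -114.1 -113.1 -112.1 -111.4 -110.9 -110.5
 -110.2 -110. ] ... [-109.8 -109.6 -109.7 -109.8 -109.7 -109.2 -109.9]
s [ 28.   22.   15.5   9.3   4.1  -0.1  -3.3  -5.8  -7.7  -9.2 -10.3 -11.
 -11.3 -11.4] v [-18.8 -21.1 -21.7 -19.2 -15.7 -12.4  -9.6  -7.4  -5.7  -4.3  -3.1  -1.6
  -0.5  -0.4]
```

Call:
apply_moves(fingers=[0, 0, 0, 0, 0, 0, 0, 0, 0, 0], travel=[[-0.06, 0, 0], [-0.038, 0, 0], [-0.04, 0, 0], [-0.04, 0, 0], [-0.038, 0, 0], [-0.024, 0, 0], [-0.024, 0, 0], [-0.028, 0, 0], [-0.03, 0, 0], [-0.031, 0, 0]], rotation=[[0, 0, 0], [0, 0, 0], [0, 0, 0], [0, 0, 0], [0, 0, 0], [0, 0, 0], [0, 0, 0], [0, 0, 0], [0, 0, 0], [0, 0, 0]])

```text
time: 12.35
tool_pos: [0.6475, -0.1124, 0.2217]
tcp_rot: [-2.039, -2.39, -0.0]
wrist_force: [-0.1, 0.5, 2.0]
width: 0.294
grip_force: 40.9
```

Run:
```python
from mpc import *
S=estimate(2); plan(S,-.11,-.015,H=35,n=12,ws=.5,wr=1,wv=.5,lo=-.113)
```

```text
t 12.45 s 0.0110 v -0.0188 tip -0.0993 r -0.1103 z 0.2217 across -0.0002 wf [-0.3  0.9  2.1]
travel [[np.float64(-0.066), 0, -0.01], [np.float64(-0.034), 0, 0.0], [np.float64(-0.024), 0, 0.0], [np.float64(-0.024), 0, 0.0], [np.float64(-0.025), 0, 0.0], [np.float64(-0.026), 0, 0.0], [np.float64(-0.025), 0, 0.0], [np.float64(-0.024), 0, -0.0], [np.float64(-0.023), 0, -0.0], [np.float64(-0.022), 0, -0.0], [np.float64(-0.02), 0, -0.0], [np.float64(-0.019), 0, -0.0]]
r [-111.8 -111.7 -111.2 -110.7 -110.4 -110.1 -110.  -109.8 -109.8 -109.7
 -109.7 -109.7] ... [-109.7 -109.8 -109.8 -109.7 -109.2 -109.9]
s [  9.2   4.   -0.6  -4.2  -7.1  -9.4 -11.1 -12.4 -13.4 -14.  -14.4 -14.5] v [-18.1 -16.5 -13.8 -11.   -8.5  -6.5  -5.   -3.8  -2.8  -1.7  -0.5  -0.3]
```

Call:
apply_moves(fingers=[0, 0, 0, 0, 0, 0, 0, 0, 0, 0], travel=[[-0.03, 0, 0], [-0.024, 0, 0], [-0.024, 0, 0], [-0.024, 0, 0], [-0.024, 0, 0], [-0.024, 0, 0], [-0.022, 0, 0], [-0.02, 0, 0], [-0.018, 0, 0], [-0.016, 0, 0]], rotation=[[0, 0, 0], [0, 0, 0], [0, 0, 0], [0, 0, 0], [0, 0, 0], [0, 0, 0], [0, 0, 0], [0, 0, 0], [0, 0, 0], [0, 0, 0]])

```text
time: 13.45
tool_pos: [0.6493, -0.1237, 0.2218]
tcp_rot: [2.039, 2.39, 0.0]
wrist_force: [0.3, -0.4, 2.8]
width: 0.296
grip_force: 40.9
```

```bash
cat > fit.py <<'E'
from mpc import *
cmds=[([-.138,0,-.005,-.009,-.013,-.016,-.019,-.022,-.025,-.027,-.03,-.032]),([-.06,-.038,-.04,-.04,-.038,-.024,-.024,-.028,-.03,-.031]),[-.03,-.024,-.024,-.024,-.024,-.024,-.022,-.02,-.018,-.016]]
log=[json.loads(l) for l in open('log.txt')]
# tip path: from each log's tip, holding .1 s during images
T=[];Y=[]
for i,l in enumerate(log):
    T+= [l[1][0][0],l[0]]; Y+=[l[4],l[4]]
    if i<len(cmds):
        n=len(cmds[i]); p=l[4]+np.cumsum(cmds[i])*.05; e=log[i+1][4]-p[-1]
        T+=[l[0]+.1*(k+1) for k in range(n)]; Y+=list(p+e*np.arange(1,n+1)/n)
T=np.array(T);Y=np.array(Y); o=np.argsort(T,kind='stable');T=T[o];Y=Y[o]
I=np.array([[q[0],q[1]] for l in log for q in l[1]])
def res(x,full=False):
    b,m,s,v,c=x; t=I[0,0]; out=[];dt=.01;k=0
    while k<len(I):
        if t>=I[k,0]-1e-6: out.append(s); k+=1; continue
        r=np.interp(t+.005,T,Y)-s+b; v+=(6*slope(r)-c*v)/m*dt; s+=v*dt; t+=dt
    return np.r_[(np.array(out)-I[:,1])*1e4,(m-5.5)/.8,(c-4)/.8]
f=least_squares(res,[0,5.5,I[0,1],0,4.0],x_scale=[1e-3,1,1e-3,1e-3,1]); print(f.x,f.fun.round(1))
E
python3 - <<'E'
from mpc import *
S=estimate(2)
import fit
E
```

```text
t 13.55 s -0.0012 v -0.0087 tip -0.1105 r -0.1093 z 0.2217 across -0.0002 wf [ 0.6 -0.3  2.8]
[-8.87733610e-04  4.73988294e+00  4.27814365e-02 -3.33465139e-03
  5.95728788e+00] [ 0.9 -0.7 -0.7  1.1 -0.4 -0.3 -0.3  0.3 -1.   2.4]
```

```bash
sed -i 's#(c-4)/.8\]#(c-4)/.4,(x[3]-.0005)/.0008]#' fit.py; echo '{"m":5.0,"c":4.3,"bias":0.0010}'>par.json
python3 - <<'E'
import fit
from mpc import *
S=(-.0002,-.0087,-.1105,-.0002,.2217); plan(S,-.11,-.008,H=30,n=12,ws=.5,wr=1,wv=1,lo=-.114)
E
```

```text
[-9.72138287e-04  4.76464783e+00  4.27479671e-02 -9.87646490e-04
  6.10702119e+00] [ 0.6  0.1 -0.2  1.1 -1.6 -1.2  0.3  0.8 -0.9  5.3 -1.9]
travel [[np.float64(0.038), 0, -0.01], [np.float64(-0.022), 0, 0.0], [np.float64(-0.028), 0, 0.0], [np.float64(-0.02), 0, 0.0], [np.float64(-0.013), 0, 0.0], [np.float64(-0.009), 0, 0.0], [np.float64(-0.007), 0, -0.0], [np.float64(-0.006), 0, -0.0], [np.float64(-0.005), 0, -0.0], [np.float64(-0.005), 0, -0.0], [np.float64(-0.005), 0, -0.0], [np.float64(-0.004), 0, -0.0]]
r [-107.6 -108.  -108.9 -109.5 -109.8 -110.  -110.1 -110.1 -110.1 -110.1
 -110.2 -110.2] ... [-110.2 -110.1 -110.  -109.3 -110. ]
s [-1.  -2.5 -3.5 -4.2 -4.9 -5.4 -6.  -6.4 -6.7 -6.8] v [-7.5 -3.7 -2.7 -2.3 -2.  -1.8 -1.6 -1.3 -0.5 -0.1]
```

Call:
apply_moves(fingers=[0, 0, 0, 0, 0, 0, 0, 0, 0, 0], travel=[[0.04, 0, 0], [-0.02, 0, 0], [-0.026, 0, 0], [-0.018, 0, 0], [-0.01, 0, 0], [-0.006, 0, 0], [0, 0, 0], [0, 0, 0], [0, 0, 0], [0, 0, 0]], rotation=[[0, 0, 0], [0, 0, 0], [0, 0, 0], [0, 0, 0], [0, 0, 0], [0, 0, 0], [0, 0, 0], [0, 0, 0], [0, 0, 0], [0, 0, 0]])

```text
time: 14.55
tool_pos: [0.6496, -0.1255, 0.2218]
tcp_rot: [-2.039, -2.39, -0.0]
wrist_force: [-1.3, -0.1, 2.6]
width: 0.297
grip_force: 40.9
```

```bash
sed -i 's/-.016\]\]/-.016],[.04,-.02,-.026,-.018,-.01,-.006,0,0,0,0]]/; s/q\[0\],q\[1\]\]/q[0],q[1]-(P["bias"] if q[0]>13.56 else 0)]/' fit.py
python3 - <<'E'
from mpc import *
S=estimate(2)
import fit
plan(S,-.11,S[0],H=20,n=8,ws=.1,wr=1,wv=2,lo=-.114)
E
```

```text
t 14.65 s -0.0023 v 0.0001 tip -0.1122 r -0.1099 z 0.2217 across -0.0002 wf [0.9 0.1 2.5]
[-7.31707176e-04  4.75066556e+00  4.28136179e-02 -2.23443253e-03
  5.66507400e+00] [ 1.2  0.2  0.4  1.8 -2.  -1.8  0.7  1.4 -0.9 -1.1 -0.9  4.2 -3.4]
travel [[np.float64(-0.003), 0, -0.01], [np.float64(0.001), 0, 0.0], [np.float64(0.001), 0, 0.0], [np.float64(0.0), 0, 0.0], [np.float64(0.0), 0, 0.0], [np.float64(0.0), 0, 0.0], [np.float64(0.0), 0, 0.0], [np.float64(0.0), 0, 0.0]]
r [-110.1 -110.1 -110.  -110.  -110.  -110.  -110.  -110. ] ... [-110. -110. -110.]
s [-2.3 -2.3 -2.3 -2.3 -2.3 -2.3 -2.3] v [ 0.1  0.  -0.  -0.  -0.  -0.  -0. ]
```

Call:
apply_moves(fingers=[0, 0, 0, 0, 0, 0, 0, 0, 0, 0], travel=[[0, 0, 0], [0, 0, 0], [0, 0, 0], [0, 0, 0], [0, 0, 0], [0, 0, 0], [0, 0, 0], [0, 0, 0], [0, 0, 0], [0, 0, 0]], rotation=[[0, 0, 0], [0, 0, 0], [0, 0, 0], [0, 0, 0], [0, 0, 0], [0, 0, 0], [0, 0, 0], [0, 0, 0], [0, 0, 0], [0, 0, 0]])

```text
time: 15.65
tool_pos: [0.6496, -0.1255, 0.2218]
tcp_rot: [2.039, 2.39, 0.0]
wrist_force: [-0.3, 0.1, 2.6]
width: 0.299
grip_force: 40.9
```

```bash
sed -i 's/0,0,0,0\]\]/0,0,0,0],[0]*10]/' fit.py; echo '{"m":4.9,"c":4.6,"bias":0.0009,"zdip":0.2217}'>par.json
python3 - <<'E'
from mpc import *
S=estimate(2)
import fit
for sd in (.02,.04): plan(S,0,sd,H=30,n=12,ws=.15,wr=.5,wv=.5,wT=4,hi=.03,wu=1.,wd=.2)
E
```

```text
t 15.75 s -0.0025 v 0.0005 tip -0.1123 r -0.1099 z 0.2217 across -0.0002 wf [ 0.7 -0.8  1.8]
[-8.62135259e-04  4.69833005e+00  4.27532777e-02 -2.14690449e-03
  5.89024858e+00] [ 0.6 -0.4 -0.4  1.1 -1.5 -1.3  0.5  1.1 -3.3 -3.5  3.5  3.5 -1.   4.7
 -3.3]
travel [[np.float64(0.6), 0, -0.039], [np.float64(0.6), 0, -0.108], [np.float64(0.6), 0, -0.081], [np.float64(0.6), 0, -0.027], [np.float64(0.392), 0, 0.008], [np.float64(0.162), 0, 0.006], [np.float64(0.006), 0, -0.003], [np.float64(-0.066), 0, -0.005], [np.float64(-0.08), 0, -0.004], [np.float64(-0.065), 0, -0.002], [np.float64(-0.042), 0, -0.0], [np.float64(-0.023), 0, -0.0]]
r [-80.3 -52.4 -26.5  -1.3  13.9  18.6  16.7  12.1   7.4   3.9   1.7   0.6] ... [ 0.1  0.1  0.  -0.1 -0. ]
s [-2.1  9.  19.  21.2 21.3 21.1 21.  20.8 20.8 20.7] v [ 8.5 48.  18.3  1.6 -0.5 -0.4 -0.5 -0.4 -0.1 -0. ]
travel [[np.float64(0.6), 0, -0.039], [np.float64(0.6), 0, -0.108], [np.float64(0.6), 0, -0.081], [np.float64(0.578), 0, -0.027], [np.float64(0.357), 0, 0.005], [np.float64(0.146), 0, 0.004], [np.float64(0.012), 0, -0.002], [np.float64(-0.046), 0, -0.003], [np.float64(-0.054), 0, -0.002], [np.float64(-0.039), 0, -0.001], [np.float64(-0.019), 0, -0.0], [np.float64(-0.003), 0, 0.0]]
r [-80.3 -52.4 -26.5  -2.4  11.   14.7  12.7   8.6   4.6   1.7   0.   -0.8] ... [-1.1 -1.   0.2  1.5  0.1]
s [-2.1  9.  19.7 23.7 25.8 27.8 29.6 31.1 32.  32.1] v [ 8.5 48.2 22.5  8.6  6.7  6.4  5.8  4.2  1.3  0.3]
```

Run:
```python
from mpc import *
S=(-.0025,.0002,-.1123,-.0002,.2217)
plan(S,0,.03,H=30,n=12,ws=.1,wr=.5,wv=.5,wT=4,hi=.03,wu=2.5,wd=.2)
P.update(m=5.5,c=4)
plan(S,0,.03,H=30,n=12,ws=.1,wr=.5,wv=.5,wT=4,hi=.03,wu=2.5,wd=.2)
```

```text
travel [[np.float64(0.37), 0, -0.015], [np.float64(0.58), 0, -0.08], [np.float64(0.6), 0, -0.105], [np.float64(0.554), 0, -0.047], [np.float64(0.425), 0, -0.008], [np.float64(0.278), 0, 0.004], [np.float64(0.149), 0, 0.004], [np.float64(0.052), 0, -0.0], [np.float64(-0.01), 0, -0.002], [np.float64(-0.042), 0, -0.003], [np.float64(-0.052), 0, -0.002], [np.float64(-0.049), 0, -0.001]]
r [-91.5 -64.  -37.6 -14.8   1.4  10.8  14.6  14.6  12.4   9.3   6.2   3.5] ... [ 1.6 -0.8 -0.1  0.2  0. ]
s [-2.3  7.7 20.8 26.2 26.9 26.7 26.8 27.  27.1 27.2] v [ 5.2 51.1 32.   7.7 -0.3 -0.3  0.7  0.7  0.3  0.1]
travel [[np.float64(0.367), 0, -0.015], [np.float64(0.573), 0, -0.079], [np.float64(0.6), 0, -0.106], [np.float64(0.548), 0, -0.047], [np.float64(0.42), 0, -0.008], [np.float64(0.277), 0, 0.005], [np.float64(0.151), 0, 0.004], [np.float64(0.056), 0, 0.0], [np.float64(-0.005), 0, -0.002], [np.float64(-0.038), 0, -0.003], [np.float64(-0.05), 0, -0.002], [np.float64(-0.049), 0, -0.001]]
r [-91.7 -64.3 -37.5 -14.6   1.7  11.2  15.3  15.4  13.4  10.3   7.1   4.4] ... [ 2.2 -0.7 -0.   0.3  0. ]
s [-2.3  6.7 19.2 24.8 26.  26.  26.1 26.4 26.5 26.6] v [ 4.7 47.1 31.6  9.3  0.8  0.1  0.8  0.7  0.3  0.1]
```

Call:
apply_moves(fingers=[0, 0, 0, 0, 0, 0, 0], travel=[[0.37, 0, -0.015], [0.575, 0, -0.08], [0.6, 0, -0.105], [0.55, 0, -0.047], [0.423, 0, -0.008], [0.278, 0, 0.004], [0.15, 0, 0.004]], rotation=[[0, 0, 0], [0, 0, 0], [0, 0, 0], [0, 0, 0], [0, 0, 0], [0, 0, 0], [0, 0, 0]])

```text
time: 16.45
tool_pos: [0.6259, 0.0216, 0.2341]
tcp_rot: [-2.037, -2.391, -0.001]
wrist_force: [-0.7, 0.1, 2.1]
width: 0.297
grip_force: 40.9
```

Run:
```python
from mpc import *
S=estimate(2)
plan(S,0,S[0]+.005,H=25,n=6,ws=.1,wr=1,wv=.7,wT=3,hi=.03,lo=-.02,wu=.3,wd=.2)
```

```text
t 16.55 s 0.0474 v 0.0781 tip 0.0361 r -0.0113 z 0.2339 across -0.0002 wf [-0.1  0.2  2.4]
travel [[np.float64(0.6), 0, -0.006], [np.float64(0.443), 0, 0.024], [np.float64(0.002), 0, -0.009], [np.float64(-0.079), 0, -0.011], [np.float64(-0.058), 0, -0.005], [np.float64(-0.037), 0, -0.002]]
r [11.3 27.2 22.8 15.8 10.9  7.7] ... [ 5.5  1.5  0.4 -0.4 -0.1]
s [54.8 68.5 72.8 73.9 73.9 73.5 73.2 73.1 73. ] v [70.6 25.9  7.4  1.2 -0.8 -1.3 -0.8 -0.3 -0.1]
```

Call:
apply_moves(fingers=[0, 0, 0], travel=[[0.75, 0, 0.004], [0.3, 0, 0.016], [0, 0, -0.008]], rotation=[[0, 0, 0], [0, 0, 0], [0, 0, 0]])

```text
time: 16.85
tool_pos: [0.6177, 0.0733, 0.2331]
tcp_rot: [-2.036, -2.391, -0.0]
wrist_force: [-0.6, 0.3, 2.6]
width: 0.296
grip_force: 41.0
```

Run:
```python
from mpc import *
S=estimate(2)
c=read_camera('scene'); np.save('im2.npy',c['image'])
print([(q['location'],q['p']) for q in tip_of('scene','crown')][:2], track(c,np.load('ref_scene.npy')))
plan(S,0,S[0],H=25,n=6,ws=.1,wr=1,wv=.7,wT=3,hi=.04,lo=-.02,wu=.3,wd=.2,umax=.045)
print([l[:3] for l in json.loads(open('log.txt').readlines()[-2])[1]],[l[:3] for l in json.loads(open('log.txt').readlines()[-1])[1]])
```

```text
t 16.95 s 0.0754 v 0.0502 tip 0.0870 r 0.0117 z 0.2334 across -0.0001 wf [-0.2  0.9  3.6]
[([284.7, 224.4], 0.56)] (np.float32(0.07398872), np.float32(0.0008176627))
travel [[np.float64(0.223), 0, -0.009], [np.float64(0.005), 0, -0.004], [np.float64(-0.048), 0, -0.005], [np.float64(-0.038), 0, -0.002], [np.float64(-0.026), 0, -0.001], [np.float64(-0.018), 0, -0.001]]
r [18.5 15.6 11.   7.6  5.4  3.8] ... [ 2.8  0.8  0.2 -0.3 -0. ]
s [79.7 86.5 88.5 89.  88.9 88.6 88.4 88.3 88.3] v [38.5 12.4  3.4  0.3 -0.7 -0.8 -0.5 -0.2 -0.1]
[[16.45, 0.03972612287998199, 0.03672307712263436], [16.5, 0.04349698465466499, 0.03727756328351325]] [[16.85, 0.07001289691925049, 0.08903585337978508], [16.9, 0.07277771797180176, 0.08778593461157169]]
```

Call:
apply_moves(fingers=[0, 0], travel=[[0.55, 0, 0.018], [0.05, 0, 0]], rotation=[[0, 0, 0], [0, 0, 0]])

```text
time: 17.25
tool_pos: [0.6132, 0.1025, 0.2325]
tcp_rot: [-2.038, -2.389, -0.002]
wrist_force: [0.2, 2.1, 2.4]
width: 0.3
grip_force: 40.9
```

Run:
```python
from mpc import *
S=estimate(2)
plan(S,0,S[0]-.01,H=25,n=6,ws=.1,wr=1,wv=.7,wT=3,hi=.04,lo=-.02,wu=.3,wd=.2,umax=.045)
```

```text
t 17.35 s 0.0882 v 0.0138 tip 0.1172 r 0.0290 z 0.2325 across -0.0001 wf [-0.5  0.6  3.1]
travel [[np.float64(-0.416), 0, -0.038], [np.float64(-0.112), 0, -0.002], [np.float64(-0.009), 0, -0.0], [np.float64(-0.0), 0, -0.0], [np.float64(-0.003), 0, -0.0], [np.float64(-0.004), 0, -0.0]]
r [7.5 1.6 1.1 1.  0.8 0.6] ... [ 0.5  0.2  0.1 -0.3 -0. ]
s [88.9 89.4 89.3 89.1 88.8 88.6 88.4 88.3 88.3] v [ 4.2  0.4 -0.6 -0.9 -0.9 -0.8 -0.5 -0.1 -0.1]
```

Call:
apply_moves(fingers=[0, 0], travel=[[-0.24, 0, -0.03], [-0.33, 0, -0.01]], rotation=[[0, 0, 0], [0, 0, 0]])

```text
time: 17.55
tool_pos: [0.6181, 0.0718, 0.2348]
tcp_rot: [2.038, 2.39, -0.001]
wrist_force: [0.5, 0.7, 2.3]
width: 0.297
grip_force: 41.0
```

```bash
cat > fit2.py <<'E'
from mpc import *
cm=[[0.37,.575,.6,.55,.423,.278,.15],[.75,.3,0],[.55,.05],[-.24,-.33]]
log=[json.loads(l) for l in open('log.txt')]
i0=[i for i,l in enumerate(log) if abs(l[0]-15.75)<.01][0]; log=log[i0:]
T=[log[0][1][0][0]];Y=[log[0][4]]
for i,l in enumerate(log):
    if i: 
        for q in l[1]: T.append(q[0]);Y.append(q[2])
    T.append(l[0]);Y.append(l[4])
    if i<len(log)-1:
        t0=log[i+1][1][0][0]-.1*len(cm[i]); T.append(t0);Y.append(l[4])
        p=l[4]+np.cumsum(cm[i])*.05
        T+=[t0+.1*(k+1) for k in range(len(p)-1)];Y+=list(p[:-1])
T=np.array(T);Y=np.array(Y)
I=np.array([[q[0],q[1]] for l in log for q in l[1]])
def res(x):
    m,c,b,lag=x; s=I[0,1];v=0;t=I[0,0];out=[];dt=.01;k=0
    while k<len(I):
        if t>=I[k,0]-1e-6: out.append(s);k+=1;continue
        r=np.interp(t+.005-lag,T,Y)-s+b; v+=(6*slope(r)-c*v)/m*dt; s+=v*dt; t+=dt
    return np.r_[(np.array(out)-I[:,1])*1e3,(m-5)/.8,(c-4)/.8,b/.0005,lag/.05]
f=least_squares(res,[5,4,0,.02],x_scale=[1,1,1e-3,.02]);print(f.x,f.fun.round(2))
E
python3 - <<'E'
from mpc import *
S=estimate(2)
import fit2
plan(S,0,S[0]-.01,H=25,n=6,ws=.1,wr=1,wv=.7,wT=3,hi=.04,lo=-.02,wu=.3,wd=.2,umax=.045)
E
```

```text
t 17.65 s 0.0852 v -0.0198 tip 0.0848 r -0.0004 z 0.2349 across 0.0000 wf [ 1.  -0.5  2.2]
[ 3.85374064e+00 -1.10484642e-01 -3.11405438e-04 -1.47551789e-02] [ 0.   -0.02 -1.44 -0.77  0.9   1.03  1.96  1.29 -0.97 -0.82 -1.43 -5.14
 -0.62 -0.3 ]
travel [[np.float64(-0.156), 0, 0.009], [np.float64(-0.021), 0, -0.0], [np.float64(0.017), 0, -0.001], [np.float64(0.014), 0, -0.0], [np.float64(0.008), 0, -0.0], [np.float64(0.005), 0, -0.0]]
r [-6.4 -6.1 -4.3 -2.9 -2.  -1.4] ... [-1.  -0.2 -0.  -0.1 -0. ]
s [83.4 80.4 79.3 78.9 78.6 78.5 78.4 78.4 78.4] v [-16.3  -6.   -2.3  -1.   -0.5  -0.3  -0.2  -0.   -0. ]
```

Call:
apply_moves(fingers=[0, 0, 0], travel=[[-0.12, 0, 0.008], [-0.03, 0, 0], [-0.02, 0, 0]], rotation=[[0, 0, 0], [0, 0, 0], [0, 0, 0]])

```text
time: 17.95
tool_pos: [0.6192, 0.0641, 0.2341]
tcp_rot: [2.04, 2.389, -0.0]
wrist_force: [-0.1, -0.9, 4.1]
width: 0.297
grip_force: 40.9
```

```bash
cat > ctl.py <<'E'
from mpc import *
P.update(m=4.7,c=4.5)
def path():
    cm=json.load(open('cm.json')); log=[json.loads(l) for l in open('log.txt')]
    i0=[i for i,l in enumerate(log) if abs(l[0]-15.75)<.01][0]; log=log[i0:]
    T=[];Y=[]
    for i,l in enumerate(log):
        for q in l[1]: T.append(q[0]);Y.append(q[2])
        T.append(l[0]);Y.append(l[4])
        if i<len(log)-1:
            t0=log[i+1][1][0][0]-.1*len(cm[i]); T.append(t0+1e-4);Y.append(l[4])
            p=l[4]+np.cumsum(cm[i])*.05
            T+=[t0+.1*(k+1) for k in range(len(p)-1)];Y+=list(p[:-1])
    return np.array(T),np.array(Y),np.array([[q[0],q[1]] for l in log for q in l[1]]),log
def smooth(win=1.0,m=None,c=None):
    m=m or P['m'];c=c or P['c']
    T,Y,I,log=path(); te=log[-1][0]; J=I[I[:,0]>te-win]
    def run(x):
        s,v,d=x;t=J[0,0];out=[];k=0;dt=.01
        while t<te-1e-6:
            if k<len(J) and t>=J[k,0]-1e-6: out.append(s);k+=1;continue
            v+=(6*slope(np.interp(t+.005,T,Y)-s)-c*v)/m*dt+d*dt;s+=v*dt;t+=dt
        return np.array(out),s,v
    f=least_squares(lambda x:np.r_[(run(x)[0]-J[:,1])/3e-4,x[2]/.02],[J[0,1],0,0],x_scale=[1e-3,1e-2,1e-2])
    _,s,v=run(f.x); print('smooth s %.4f v %.4f d %.3f r %.4f'%(s,v,f.x[2],Y[-1]-s),'res mm',(f.fun[:-1]*.3).round(2)); return s,v
def step(rows,rdes=0,ds=0,k=2,win=1.0,**kw):
    cm=json.load(open('cm.json')); cm.append(rows); json.dump(cm,open('cm.json','w'))
    S=list(estimate(k)); S[0],S[1]=smooth(win)
    a=dict(H=25,n=5,ws=.1,wr=1,wv=.7,wT=3,hi=.04,lo=-.02,wu=.3,wd=.2,umax=.045); a.update(kw)
    plan(S,rdes,S[0]+ds,**a); return S
E
echo '[[0.37,0.575,0.6,0.55,0.423,0.278,0.15],[0.75,0.3,0],[0.55,0.05],[-0.24,-0.33]]'>cm.json
python3 - <<'E'
from ctl import *
step([-.12,-.03,-.02],ds=-.01)
smooth(.75); smooth(1.6)
E
```

```text
t 18.05 s 0.0842 v 0.0060 tip 0.0802 r -0.0039 z 0.2341 across -0.0001 wf [1.1 0.5 1.9]
smooth s 0.0836 v -0.0028 d -0.013 r -0.0033 res mm [ 0.12 -0.09 -0.29  0.21  0.22 -0.18]
travel [[np.float64(0.049), 0, -0.007], [np.float64(0.011), 0, -0.0], [np.float64(-0.001), 0, 0.0], [np.float64(-0.002), 0, -0.0], [np.float64(-0.002), 0, 0.0]]
r [-0.7  0.   0.1  0.1  0.1] ... [ 0.1  0.1  0.1 -0.1 -0. ]
s [83.4 83.  82.7 82.4 82.2 82.  81.8 81.7 81.7] v [-1.6 -1.1 -1.  -0.9 -0.8 -0.7 -0.4 -0.1 -0.1]
smooth s 0.0839 v 0.0024 d 0.010 r -0.0036 res mm [-0.12  0.14  0.1  -0.11]
smooth s 0.0849 v 0.0089 d 0.020 r -0.0046 res mm [-0.76  1.25  1.19  0.44 -0.29 -1.68 -1.19  0.49  0.57]
```

Call:
apply_moves(fingers=[0, 0, 0], travel=[[0.09, 0, -0.007], [0, 0, 0], [0, 0, 0]], rotation=[[0, 0, 0], [0, 0, 0], [0, 0, 0]])

```text
time: 18.35
tool_pos: [0.6184, 0.0699, 0.2346]
tcp_rot: [-2.038, -2.391, -0.0]
wrist_force: [0.9, -0.2, 2.8]
width: 0.3
grip_force: 40.9
```

Run:
```python
from ctl import *
step([.09,0,0],ds=-.005)
smooth(.75)
```

```text
t 18.45 s 0.0893 v 0.0132 tip 0.0854 r -0.0040 z 0.2345 across -0.0001 wf [-0.2 -1.5  2.1]
smooth s 0.0897 v 0.0190 d 0.031 r -0.0043 res mm [-0.05  0.02  0.07  0.06 -0.16  0.09]
travel [[np.float64(0.254), 0, 0.003], [np.float64(0.039), 0, 0.0], [np.float64(-0.024), 0, -0.001], [np.float64(-0.021), 0, -0.001], [np.float64(-0.013), 0, -0.0]]
r [6.6 7.2 5.1 3.4 2.4] ... [ 1.7  0.5  0.2 -0.1 -0. ]
s [91.5 94.3 95.1 95.1 94.9 94.7 94.5 94.4 94.4] v [16.6  4.9  0.9 -0.4 -0.7 -0.7 -0.4 -0.1 -0.1]
smooth s 0.0893 v 0.0131 d 0.005 r -0.0040 res mm [-0.12  0.14 -0.02  0.  ]
```

Call:
apply_moves(fingers=[0, 0], travel=[[0.44, 0, 0.006], [0.06, 0, 0.006]], rotation=[[0, 0, 0], [0, 0, 0]])

```text
time: 18.65
tool_pos: [0.6142, 0.0958, 0.2339]
tcp_rot: [-2.037, -2.39, -0.002]
wrist_force: [-0.6, -0.2, 2.4]
width: 0.296
grip_force: 40.9
```

Run:
```python
from ctl import *
import ctl
step([.44,.06],ds=-.005)
c=read_camera('scene'); st=read_state(); np.save('im3.npy',c['image']); import pickle; pickle.dump(c,open('cam.pkl','wb'))
print('extra',st['time'],railc(st['tool_pos']))
import trk, mpc
ref=np.load('ref_scene.npy')
ref2=ref
def tr(img,z,win,xr):
    R0=trk.rect(c,ref,z=z);R1=trk.rect(c,img,z=z)
    i0=int(round((.0435+win[0]+.30)*1000)); i1=int(round((.0435+win[1]+.30)*1000)); a,b=[int(round((v+.05)*1000)) for v in xr]
    m=cv2.matchTemplate(R1[a:b],R0[a:b,i0:i1],cv2.TM_SQDIFF_NORMED)[0]; j=int(np.argmin(m)); l,mm,r=m[j-1:j+2]
    return round((j+.5*(l-r)/(l-2*mm+r)-i0)/1000+.0435,4)
for im in ('im2.npy','im3.npy'):
    img=np.load(im); print(im,[tr(img,z,(-.165,-.125),(-.04,.045)) for z in(.05,.07,.083,.1)],'far',tr(img,.083,(.12,.165),(-.04,.02)),'edge',tr(img,.08,(-.165,-.145),(-.03,.03)))
R1=rect(c,c['image'],z=.0786); cv2.imwrite('pics/f.png',np.vstack([rect(c,ref,z=.0786),R1]).clip(0,255).astype(np.uint8)[...,::-1])
```

```text
t 18.75 s 0.0937 v 0.0041 tip 0.1106 r 0.0169 z 0.2339 across -0.0002 wf [-0.9  0.   2. ]
smooth s 0.0935 v 0.0030 d 0.028 r 0.0171 res mm [-0.03  0.01 -0.06  0.18  0.04 -0.1 ]
travel [[np.float64(-0.294), 0, -0.013], [np.float64(-0.072), 0, -0.0], [np.float64(0.001), 0, -0.0], [np.float64(0.005), 0, -0.0], [np.float64(0.001), 0, -0.0]]
r [ 2.5 -0.9 -0.7 -0.3 -0.2] ... [-0.1  0.   0.  -0.  -0. ]
s [93.5 93.  92.7 92.6 92.4 92.3 92.3 92.2 92.2] v [-1.9 -1.1 -0.6 -0.5 -0.4 -0.3 -0.2 -0.  -0. ]
extra 18.8 (np.float64(0.11005486538973872), np.float64(-0.00012710575420884357))
im2.npy [np.float32(0.074), np.float32(0.0743), np.float32(0.074), np.float32(0.0737)] far 0.0742 edge 0.074Traceback (most recent call last):
  File "<stdin>", line 15, in <module>
  File "<stdin>", line 12, in tr
ValueError: not enough values to unpack (expected 3, got 2)
```

```bash
cat > fit3.py <<'E'
from ctl import *
log=[json.loads(l) for l in open('log.txt')]
early=[[-.138,0,-.005,-.009,-.013,-.016,-.019,-.022,-.025,-.027,-.03,-.032],[-.06,-.038,-.04,-.04,-.038,-.024,-.024,-.028,-.03,-.031],[-.03,-.024,-.024,-.024,-.024,-.024,-.022,-.02,-.018,-.016],[.04,-.02,-.026,-.018,-.01,-.006,0,0,0,0],[0]*10]
cm=early+json.load(open('cm.json'))
T=[];Y=[]
for i,l in enumerate(log):
    for q in l[1]: T.append(q[0]);Y.append(q[2])
    T.append(l[0]);Y.append(l[4])
    if i<len(log)-1:
        t0=log[i+1][1][0][0]-.1*len(cm[i]); T.append(t0+1e-4);Y.append(l[4]); p=l[4]+np.cumsum(cm[i])*.05
        T+=[t0+.1*(k+1) for k in range(len(p)-1)];Y+=list(p[:-1])
T=np.array(T);Y=np.array(Y)
bias=lambda t: 0 if t<13.6 else (.001 if t<15 else .0009)
I=np.array([[q[0],q[1]-bias(q[0])] for l in log for q in l[1]])
# segments of 3 logs (6 images) overlapping by one log
segs=[list(range(2*a,min(2*a+6,len(I)))) for a in range(0,len(log)-2,2)]
def res(x,free):
    m,c,b,k,g=np.where(free,x[:5],[4.7,4.,.0009,0,0]); out=[]
    for n,sg in enumerate(segs):
        s,v=x[5+2*n],x[6+2*n]; t=I[sg[0],0]; j=0; dt=.01
        while j<len(sg):
            if t>=I[sg[j],0]-1e-6: out.append((s-(I[sg[j],1]*(1+k)+b))/3e-4); j+=1; continue
            v+=((6*slope(np.interp(t+.005,T,Y)-s)-c*v)/m+g)*dt; s+=v*dt; t+=dt
    return np.r_[out,(m-5.5)/.7,(c-4)/.5,b/.003,k/.03,g/.03]
if __name__=='__main__':
  for free in ([1,1,1,0,0],[1,1,1,1,0],[1,1,1,0,1],[1,1,1,1,1]):
    x0=np.r_[5,4,.0009,0,0,np.ravel([[I[s[0],1],(I[s[2],1]-I[s[0],1])/(I[s[2],0]-I[s[0],0])*.5] for s in segs])]
    f=least_squares(res,x0,args=(np.array(free,bool),),x_scale=np.r_[1,1,1e-3,.01,.01,np.full(2*len(segs),1e-2)])
    print(free,'cost',round(f.cost,1),f.x[:5].round(4))
E
python3 fit3.py
```

```text
[1, 1, 1, 0, 0] cost 52.4 [ 4.9430e+00  7.7940e-01 -8.0000e-04 -1.9487e+00 -4.4896e+00]
[1, 1, 1, 1, 0] cost 51.3 [ 4.9179e+00  9.4360e-01 -9.0000e-04  7.3000e-03  7.1138e+00]
[1, 1, 1, 0, 1] cost 37.3 [4.74510e+00 1.62210e+00 1.00000e-03 2.91433e+01 9.00000e-03]
[1, 1, 1, 1, 1] cost 36.3 [ 4.7496e+00  1.5645e+00  1.4000e-03 -7.7000e-03  1.0300e-02]
```

Run:
```python
s=open('mpc.py').read()
s=s.replace("v+=(N*slope(r)-P['c']*v)/P['m']*dt/n;","v+=((N*slope(r)-P['c']*v)/P['m']+P.get('d',0))*dt/n;"); open('mpc.py','w').write(s)
s=open('ctl.py').read()
s=s.replace("P.update(m=4.7,c=4.5)","P.update(m=4.75,c=3.0)").replace("x[2]/.02],[J[0,1],0,0]","(x[2]-.01)/.01],[J[0,1],0,.01]").replace("_,s,v=run(f.x);","_,s,v=run(f.x); P['d']=float(f.x[2]);")
open('ctl.py','w').write(s)
from ctl import *
s,v=smooth(1.2); s,v=smooth(.9)
# coming 0.05 s hold then plan
S=[s+v*.05,v-.003,.1102,0,.2339]
plan(S,0,.06,H=30,n=5,ws=.25,wr=1,wv=.3,wT=2,hi=.04,lo=-.02,wu=.3,wd=.2,umax=.045)
```

```text
smooth s 0.0937 v 0.0042 d 0.027 r 0.0170 res mm [-0.1   0.17  0.14 -0.19  0.05  0.05 -0.04]
smooth s 0.0935 v 0.0025 d 0.022 r 0.0172 res mm [-0.06  0.01 -0.01  0.22  0.03 -0.13]
travel [[np.float64(-0.098), 0, -0.006], [np.float64(-0.052), 0, -0.002], [np.float64(-0.036), 0, -0.001], [np.float64(-0.036), 0, -0.0], [np.float64(-0.037), 0, -0.0]]
r [12.1 10.1  9.2  8.5  7.9] ... [7.4 5.8 4.9 4.3 3.6 0.8 0.1]
s [93.3 90.6 86.7 82.6 78.8 75.4 72.7 70.6 69.3 69.2] v [ -5.2 -11.4 -13.5 -13.4 -12.2 -10.3  -8.2  -5.8  -3.    2.2]
```

Call:
apply_moves(fingers=[0, 0, 0], travel=[[-0.1, 0, -0.006], [-0.05, 0, -0.002], [-0.036, 0, -0.001]], rotation=[[0, 0, 0], [0, 0, 0], [0, 0, 0]])

```text
time: 19.1
tool_pos: [0.6162, 0.0838, 0.2344]
tcp_rot: [2.04, 2.389, -0.0]
wrist_force: [0.0, -0.9, 3.1]
width: 0.299
grip_force: 40.9
```

Run:
```python
from ctl import *
step([-.1,-.05,-.036],ds=-.03,ws=.25,wv=.3,H=30)
smooth(1.4)
```

```text
t 19.20 s 0.0914 v -0.0169 tip 0.0997 r 0.0083 z 0.2344 across -0.0001 wf [-0.5  0.3  3.5]
smooth s 0.0919 v -0.0074 d 0.025 r 0.0077 res mm [-0.18  0.09  0.18  0.09 -0.23  0.12]
travel [[np.float64(0.021), 0, 0.002], [np.float64(-0.022), 0, -0.0], [np.float64(-0.035), 0, -0.0], [np.float64(-0.035), 0, -0.0], [np.float64(-0.034), 0, -0.0]]
r [9.6 9.4 8.8 8.2 7.7] ... [7.3 6.2 5.6 5.2 4.8 0.6 0.1]
s [91.1 87.9 84.1 80.2 76.6 73.4 70.8 68.6 66.9 66.6] v [ -8.6 -12.2 -13.1 -12.6 -11.4  -9.8  -8.2  -6.4  -4.4   2. ]
smooth s 0.0920 v -0.0072 d 0.026 r 0.0077 res mm [-0.02  0.   -0.14  0.11  0.15  0.06 -0.23  0.13]
```

Call:
apply_moves(fingers=[0, 0, 0], travel=[[0.02, 0, 0.002], [-0.022, 0, 0], [-0.035, 0, 0]], rotation=[[0, 0, 0], [0, 0, 0], [0, 0, 0]])

```text
time: 19.5
tool_pos: [0.6163, 0.0831, 0.2343]
tcp_rot: [-2.039, -2.39, -0.0]
wrist_force: [-0.5, 0.3, 2.0]
width: 0.299
grip_force: 40.9
```

```bash
sed -i 's#(x\[2\]-.01)/.01\]#(x[2]-.02)/.03]#' ctl.py
python3 - <<'E'
from ctl import *
step([.02,-.022,-.035],ds=-.025,ws=.25,wv=.3,H=30)
smooth(1.4)
E
```

```text
t 19.60 s 0.0888 v -0.0127 tip 0.0986 r 0.0098 z 0.2343 across -0.0001 wf [-0.2 -0.2  2.4]
smooth s 0.0889 v -0.0101 d 0.029 r 0.0097 res mm [ 0.04 -0.05 -0.19  0.22 -0.01 -0.01]
travel [[np.float64(-0.043), 0, -0.002], [np.float64(-0.036), 0, -0.0], [np.float64(-0.031), 0, -0.0], [np.float64(-0.029), 0, -0.0], [np.float64(-0.028), 0, -0.0]]
r [8.6 8.  7.6 7.3 7.1] ... [6.9 6.3 6.  5.9 5.9 0.8 0.2]
s [87.8 84.4 80.9 77.8 75.1 72.7 70.8 69.2 67.9 67.8] v [-11.  -11.7 -11.   -9.8  -8.5  -7.1  -5.9  -4.8  -3.7   3. ]
smooth s 0.0889 v -0.0101 d 0.029 r 0.0097 res mm [-0.09  0.11  0.04 -0.05 -0.2   0.22 -0.01 -0.01]
```

Call:
apply_moves(fingers=[0, 0, 0], travel=[[-0.07, 0, -0.002], [-0.025, 0, 0], [-0.02, 0, 0]], rotation=[[0, 0, 0], [0, 0, 0], [0, 0, 0]])

```text
time: 19.9
tool_pos: [0.6172, 0.077, 0.2344]
tcp_rot: [2.039, 2.39, -0.0]
wrist_force: [-0.8, -0.5, 2.5]
width: 0.3
grip_force: 40.9
```

Run:
```python
from ctl import *
step([-.07,-.025,-.02],rdes=.006,ds=-.02,ws=.1,wv=.3,H=25,win=1.3)
```

```text
t 20.00 s 0.0849 v -0.0091 tip 0.0928 r 0.0079 z 0.2344 across -0.0001 wf [-0.3  0.5  2.7]
smooth s 0.0847 v -0.0105 d 0.029 r 0.0081 res mm [-0.18  0.22 -0.03 -0.03  0.12 -0.09]
travel [[np.float64(-0.061), 0, -0.001], [np.float64(-0.029), 0, -0.0], [np.float64(-0.017), 0, 0.0], [np.float64(-0.015), 0, 0.0], [np.float64(-0.014), 0, 0.0]]
r [6.1 5.6 5.7 5.8 5.8] ... [5.9 5.9 5.8 5.3 5.9]
s [83.6 80.8 78.7 76.9 75.5 74.4 73.7 73.3 73.1] v [-10.4  -8.2  -6.5  -5.3  -4.2  -3.1  -1.8  -0.9  -0.8]
```

Call:
apply_moves(fingers=[0, 0, 0, 0], travel=[[-0.055, 0, 0], [-0.025, 0, 0], [-0.018, 0, 0], [-0.016, 0, 0]], rotation=[[0, 0, 0], [0, 0, 0], [0, 0, 0], [0, 0, 0]])

```text
time: 20.4
tool_pos: [0.6181, 0.0715, 0.2344]
tcp_rot: [2.039, 2.39, -0.0]
wrist_force: [-0.4, 0.5, 3.1]
width: 0.298
grip_force: 40.9
```

Run:
```python
from ctl import *
step([-.055,-.025,-.018,-.016],rdes=.006,ds=-.01,ws=.1,wv=.3,H=25,win=1.3)
```

```text
t 20.50 s 0.0811 v -0.0063 tip 0.0872 r 0.0061 z 0.2344 across -0.0001 wf [-0.5 -0.9  2.7]
smooth s 0.0810 v -0.0050 d 0.034 r 0.0061 res mm [ 0.02 -0.03  0.09 -0.07  0.04 -0.03]
travel [[np.float64(0.0), 0, -0.001], [np.float64(-0.006), 0, 0.0], [np.float64(-0.007), 0, 0.0], [np.float64(-0.006), 0, 0.0], [np.float64(-0.006), 0, 0.0]]
r [6.6 6.7 6.8 6.8 6.8] ... [6.8 6.9 6.9 6.8 6.1]
s [80.6 79.4 78.6 77.9 77.3 76.9 76.5 76.3 76.5] v [-4.4 -3.4 -2.6 -2.1 -1.7 -1.3 -0.9 -0.1  1.1]
```

Call:
apply_moves(fingers=[0, 0, 0, 0], travel=[[0.005, 0, 0], [-0.006, 0, 0], [-0.007, 0, 0], [-0.006, 0, 0]], rotation=[[0, 0, 0], [0, 0, 0], [0, 0, 0], [0, 0, 0]])

```text
time: 20.9
tool_pos: [0.6182, 0.0711, 0.2344]
tcp_rot: [-2.039, -2.39, -0.0]
wrist_force: [-0.0, 0.8, 2.2]
width: 0.294
grip_force: 40.9
```

Run:
```python
from ctl import *
step([.005,-.006,-.007,-.006],rdes=.0065,ds=-.01,ws=.1,wv=.3,H=25,win=1.3)
```

```text
t 21.00 s 0.0804 v -0.0049 tip 0.0866 r 0.0063 z 0.2344 across -0.0001 wf [0.4 0.4 2.2]
smooth s 0.0807 v 0.0012 d 0.039 r 0.0059 res mm [ 0.1  -0.13  0.04  0.03 -0.09  0.07]
travel [[np.float64(0.055), 0, 0.0], [np.float64(0.013), 0, 0.0], [np.float64(-0.001), 0, -0.0], [np.float64(-0.003), 0, -0.0], [np.float64(-0.003), 0, -0.0]]
r [8.5 9.1 8.9 8.8 8.7] ... [8.6 8.3 8.1 8.  6.7]
s [80.8 81.  80.8 80.5 80.1 79.6 79.2 79.  79.3] v [ 1.5 -0.1 -0.9 -1.4 -1.5 -1.4 -1.2  0.   1.8]
```

Call:
apply_moves(fingers=[0, 0, 0, 0], travel=[[0.05, 0, 0], [0.008, 0, 0], [0, 0, 0], [-0.002, 0, 0]], rotation=[[0, 0, 0], [0, 0, 0], [0, 0, 0], [0, 0, 0]])

```text
time: 21.4
tool_pos: [0.6177, 0.0739, 0.2344]
tcp_rot: [-2.039, -2.39, -0.0]
wrist_force: [-0.0, 0.4, 2.1]
width: 0.297
grip_force: 40.9
```

Run:
```python
from ctl import *
step([.05,.008,0,-.002],rdes=.0075,ds=-.01,ws=.1,wv=.3,H=25,win=1.3)
smooth(1.8)
```

```text
t 21.50 s 0.0803 v -0.0085 tip 0.0894 r 0.0091 z 0.2344 across -0.0001 wf [0.5 0.6 2.3]
smooth s 0.0807 v -0.0012 d 0.037 r 0.0087 res mm [-0.01  0.01 -0.05  0.09 -0.12  0.1 ]
travel [[np.float64(-0.01), 0, 0.0], [np.float64(-0.007), 0, -0.0], [np.float64(-0.005), 0, -0.0], [np.float64(-0.005), 0, -0.0], [np.float64(-0.006), 0, -0.0]]
r [8.4 8.2 8.1 8.1 8. ] ... [8.  7.8 7.6 7.3 7.5]
s [80.6 80.  79.3 78.6 77.9 77.4 76.9 76.7 76.6] v [-1.6 -2.2 -2.4 -2.3 -2.1 -1.7 -1.1 -0.5 -0.3]
smooth s 0.0808 v -0.0007 d 0.039 r 0.0087 res mm [ 0.08 -0.13  0.08  0.07 -0.13  0.02 -0.12  0.12]
```

Call:
apply_moves(fingers=[0, 0, 0, 0], travel=[[-0.012, 0, 0], [-0.007, 0, 0], [-0.005, 0, 0], [-0.005, 0, 0]], rotation=[[0, 0, 0], [0, 0, 0], [0, 0, 0], [0, 0, 0]])

```text
time: 21.9
tool_pos: [0.618, 0.0722, 0.2344]
tcp_rot: [2.039, 2.39, -0.0]
wrist_force: [-0.4, -0.2, 3.0]
width: 0.293
grip_force: 40.9
```

Run:
```python
from ctl import *
step([-.012,-.007,-.005,-.005],rdes=.0075,ds=-.005,ws=.1,wv=.3,H=25,win=1.8)
```

```text
t 22.00 s 0.0783 v -0.0058 tip 0.0879 r 0.0096 z 0.2344 across -0.0001 wf [ 0.1 -0.2  3.2]
smooth s 0.0782 v -0.0062 d 0.034 r 0.0097 res mm [-0.07  0.01  0.11  0.25 -0.28 -0.12  0.14 -0.03]
travel [[np.float64(-0.071), 0, -0.0], [np.float64(-0.025), 0, -0.0], [np.float64(-0.008), 0, 0.0], [np.float64(-0.006), 0, 0.0], [np.float64(-0.006), 0, 0.0]]
r [6.7 6.1 6.2 6.4 6.5] ... [6.5 6.7 6.8 6.7 7.4]
s [77.6 76.  75.  74.3 73.8 73.5 73.4 73.3 73.1] v [-6.3 -4.2 -2.8 -1.9 -1.3 -0.8 -0.3 -0.4 -0.9]
```

Call:
apply_moves(fingers=[0, 0, 0, 0], travel=[[-0.075, 0, 0], [-0.025, 0, 0], [-0.01, 0, 0], [-0.006, 0, 0]], rotation=[[0, 0, 0], [0, 0, 0], [0, 0, 0], [0, 0, 0]])

```text
time: 22.4
tool_pos: [0.6189, 0.0663, 0.2344]
tcp_rot: [2.039, 2.39, -0.0]
wrist_force: [0.1, -0.2, 2.3]
width: 0.296
grip_force: 40.9
```

Run:
```python
from ctl import *
step([-.075,-.025,-.01,-.006],rdes=.007,ds=-.005,ws=.1,wv=.3,H=25,win=1.3)
```

```text
t 22.50 s 0.0770 v -0.0016 tip 0.0821 r 0.0051 z 0.2344 across -0.0001 wf [ 0.5 -0.4  2.1]
smooth s 0.0771 v 0.0013 d 0.040 r 0.0050 res mm [-0.03  0.02  0.07 -0.05 -0.   -0.  ]
travel [[np.float64(0.067), 0, 0.0], [np.float64(0.018), 0, 0.0], [np.float64(0.001), 0, -0.0], [np.float64(-0.001), 0, -0.0], [np.float64(-0.001), 0, -0.0]]
r [8.2 8.9 8.8 8.7 8.6] ... [8.5 8.3 8.2 8.2 7.1]
s [77.3 77.6 77.7 77.7 77.5 77.3 77.2 77.  77.3] v [ 1.9  0.8  0.  -0.4 -0.6 -0.6 -0.7  0.2  1.5]
```

Call:
apply_moves(fingers=[0, 0, 0, 0], travel=[[0.062, 0, 0], [0.012, 0, 0], [0, 0, 0], [0, 0, 0]], rotation=[[0, 0, 0], [0, 0, 0], [0, 0, 0], [0, 0, 0]])

```text
time: 22.9
tool_pos: [0.6183, 0.0705, 0.2344]
tcp_rot: [-2.039, -2.39, -0.0]
wrist_force: [-0.7, -0.5, 2.3]
width: 0.294
grip_force: 40.9
```

Run:
```python
from ctl import *
S=step([.062,.012,0,0],rdes=.0075,ds=-.002,ws=.1,wv=.3,H=25,win=1.3)
print('descend')
for d in (P['d'],.01,0):
    P['d']=d; plan(S,.11,S[0]-.06,H=40,n=12,ws=.1,wr=.5,wv=.5,wT=4,hi=.135,wu=2.5,wd=.2,umax=.03)
```

```text
t 23.00 s 0.0791 v -0.0013 tip 0.0860 r 0.0069 z 0.2344 across -0.0001 wf [0.  0.8 2.2]
smooth s 0.0795 v 0.0061 d 0.045 r 0.0065 res mm [ 0.07 -0.1   0.01  0.06 -0.13  0.09]
travel [[np.float64(0.078), 0, 0.001], [np.float64(0.025), 0, 0.001], [np.float64(0.006), 0, -0.0], [np.float64(0.004), 0, -0.0], [np.float64(0.003), 0, -0.0]]
r [ 9.7 10.4 10.2 10.   9.9] ... [9.8 9.5 9.4 9.4 7.7]
s [80.2 81.6 82.3 82.7 82.9 82.9 82.8 82.7 83.1] v [ 6.2  3.5  1.9  0.9  0.2 -0.2 -0.5  0.4  2.3]
descend
travel [[np.float64(0.315), 0, 0.016], [np.float64(0.449), 0, 0.059], [np.float64(0.452), 0, 0.103], [np.float64(0.354), 0, 0.058], [np.float64(0.213), 0, 0.016], [np.float64(0.081), 0, 0.001], [np.float64(-0.017), 0, -0.001], [np.float64(-0.074), 0, 0.001], [np.float64(-0.095), 0, 0.001], [np.float64(-0.091), 0, -0.001], [np.float64(-0.074), 0, -0.001], [np.float64(-0.052), 0, -0.001]]
r [ 21.7  44.5  69.2  90.5 105.3 113.  115.  113.4 109.9 106.2 103.1 101. ] ... [ 99.9 100.9 101.8 101.6 100.7 101.5 106.2]
s [80.  73.9 63.3 59.1 57.6 55.5 53.  50.6 48.6 46.6 44.4 41.9 40.4 40.9] v [  3.3 -40.1 -
[... 716 characters left out ...]
  -5.8  -3.6
  -0.8   1.1]
travel [[np.float64(0.332), 0, 0.018], [np.float64(0.491), 0, 0.072], [np.float64(0.503), 0, 0.114], [np.float64(0.387), 0, 0.045], [np.float64(0.224), 0, 0.001], [np.float64(0.072), 0, -0.008], [np.float64(-0.038), 0, -0.002], [np.float64(-0.099), 0, 0.004], [np.float64(-0.118), 0, 0.005], [np.float64(-0.109), 0, 0.003], [np.float64(-0.084), 0, 0.001], [np.float64(-0.057), 0, -0.0]]
r [ 22.9  48.5  77.  101.2 117.5 125.4 126.9 124.1 119.6 114.9 111.1 108.7] ... [107.5 108.8 109.8 109.4 109.9 111.5 110.4]
s [79.8 70.5 57.8 53.4 52.2 50.2 47.8 45.5 43.5 41.5 39.7 38.5 38.2 38.1] v [ -1.4 -51.3 -28.4  -6.   -4.7  -7.8  -8.1  -7.2  -6.8  -6.5  -5.2  -2.4
  -0.5  -0.2]
```

Call:
apply_moves(fingers=[0, 0, 0, 0], travel=[[0.07, 0, 0], [0.015, 0, 0], [0.005, 0, 0], [0, 0, 0]], rotation=[[0, 0, 0], [0, 0, 0], [0, 0, 0], [0, 0, 0]])

```text
time: 23.4
tool_pos: [0.6176, 0.0748, 0.2344]
tcp_rot: [-2.039, -2.39, -0.0]
wrist_force: [-0.7, 0.3, 3.0]
width: 0.297
grip_force: 40.9
```

Run:
```python
from ctl import *
S=step([.07,.015,.005,0],rdes=.0075,ds=-.002,ws=.1,wv=.3,H=25,win=1.3)
smooth(2.5)
print('descend')
P['d']=.02
plan(S,.113,S[0]-.06,H=40,n=12,ws=.1,wr=.5,wv=.5,wT=4,hi=.135,wu=2.5,wd=.2,umax=.03)
```

```text
t 23.50 s 0.0793 v -0.0057 tip 0.0904 r 0.0111 z 0.2344 across -0.0001 wf [0.4 0.5 2.6]
smooth s 0.0793 v -0.0043 d 0.035 r 0.0111 res mm [-0.08  0.1  -0.06  0.05  0.04 -0.04]
travel [[np.float64(-0.092), 0, -0.001], [np.float64(-0.028), 0, -0.0], [np.float64(-0.006), 0, 0.0], [np.float64(-0.003), 0, 0.0], [np.float64(-0.003), 0, 0.0]]
r [7.  6.1 6.2 6.4 6.5] ... [6.6 6.8 6.9 6.9 7.4]
s [78.8 77.6 76.9 76.5 76.2 76.1 76.  76.  75.9] v [-5.  -3.1 -1.9 -1.1 -0.6 -0.3  0.  -0.2 -0.7]
smooth s 0.0796 v -0.0019 d 0.041 r 0.0109 res mm [-0.05  0.    0.1  -0.01  0.25  0.28 -0.44 -0.33  0.09  0.12]
descend
travel [[np.float64(0.321), 0, 0.028], [np.float64(0.47), 0, 0.083], [np.float64(0.467), 0, 0.105], [np.float64(0.342), 0, 0.036], [np.float64(0.181), 0, -0.001], [np.float64(0.039), 0, -0.006], [np.float64(-0.059), 0, -0.0], [np.float64(-0.109), 0, 0.004], [np.float64(-0.12), 0, 0.003], [np.float64(-0.105), 0, 0.001], [np.float64(-0.079), 0, -0.0], [np.float64(-0.05), 0, -0.001]]
r [ 28.   53.5  81.  103.4 117.6 123.8 123.9 120.4 115.5 110.8 107.2 104.9] ... [103.9 105.5 106.4 106.1 105.3 106.  109.8]
s [78.5 67.  54.6 50.9 50.  48.4 46.3 44.4 42.7 41.1 39.4 37.4 36.1 36.6] v [-11.5 -53.6 -25.9  -4.3  -3.7  -6.7  -6.9  -5.9  -5.3  -5.4  -6.4  -6.4
  -1.7   4.6]
```

Call:
apply_moves(fingers=[0, 0, 0, 0, 0, 0], travel=[[0.32, 0, 0.028], [0.47, 0, 0.083], [0.465, 0, 0.105], [0.34, 0, 0.036], [0.17, 0, 0], [0.02, 0, 0]], rotation=[[0, 0, 0], [0, 0, 0], [0, 0, 0], [0, 0, 0], [0, 0, 0], [0, 0, 0]])

```text
time: 24.1
tool_pos: [0.6033, 0.1641, 0.2219]
tcp_rot: [-2.037, -2.392, -0.0]
wrist_force: [-0.3, 0.4, 2.7]
width: 0.294
grip_force: 40.9
```

Run:
```python
from ctl import *
S=step([.32,.47,.465,.34,.17,.02],rdes=.112,ds=-.01,ws=.05,wv=1,H=25,win=.9,hi=.135,umax=.03,n=6)
```

```text
t 24.20 s 0.0760 v -0.0146 tip 0.1796 r 0.1036 z 0.2220 across 0.0000 wf [ 0.6 -0.3  2.2]
smooth s 0.0762 v -0.0078 d 0.088 r 0.1034 res mm [-0.34  0.39 -0.01 -0.02]
travel [[np.float64(-0.085), 0, 0.001], [np.float64(-0.054), 0, -0.003], [np.float64(-0.025), 0, -0.001], [np.float64(-0.011), 0, -0.001], [np.float64(-0.004), 0, -0.0], [np.float64(-0.001), 0, -0.0]]
r [99.6 97.1 95.9 95.3 95.  94.8] ... [ 94.7  94.6  94.   86.5 101.6]
s [75.7 75.6 75.9 76.4 76.9 77.2 76.7 74.5 76. ] v [-3.4  0.8  1.5  1.6  1.5  0.6 -5.4 -2.4 12.5]
```

Call:
apply_moves(fingers=[0, 0, 0, 0], travel=[[0.1, 0, 0.002], [0, 0, 0], [0, 0, 0], [0, 0, 0]], rotation=[[0, 0, 0], [0, 0, 0], [0, 0, 0], [0, 0, 0]])

```text
time: 24.6
tool_pos: [0.6029, 0.1672, 0.2217]
tcp_rot: [2.04, 2.389, -0.0]
wrist_force: [-0.0, 0.7, 3.3]
width: 0.296
grip_force: 40.9
```

```bash
sed -i 's#(x\[2\]-.02)/.03\]#(x[2]-.02)/.1]#' ctl.py
python3 - <<'E'
from ctl import *
c=read_camera('scene'); cv2.imwrite('pics/g.png',cv2.resize(c['image'][100:340,170:400],None,fx=2.4,fy=2.4,interpolation=cv2.INTER_CUBIC)[...,::-1])
cm=json.load(open('cm.json'));
S=step([.1,0,0,0,0][:4],rdes=.112,ds=0,ws=.02,wv=1,H=25,win=.7,hi=.135,umax=.03,n=6)
E
```

```text
t 24.75 s 0.0689 v -0.0055 tip 0.1844 r 0.1155 z 0.2217 across -0.0000 wf [-0.5 -0.2  3.1]
smooth s 0.0689 v -0.0060 d -0.002 r 0.1155 res mm [ 0.02 -0.02  0.02 -0.01]
travel [[np.float64(-0.045), 0, -0.001], [np.float64(-0.036), 0, 0.0], [np.float64(-0.019), 0, 0.0], [np.float64(-0.01), 0, 0.0], [np.float64(-0.005), 0, 0.0], [np.float64(-0.003), 0, 0.0]]
r [113.7 112.1 111.3 110.9 110.6 110.5] ... [110.4 110.4 110.3 109.6 111. ]
s [68.4 68.  68.  68.  68.1 68.1 68.1 67.9 68. ] v [-3.3 -0.4  0.1  0.1  0.1  0.1 -0.5 -0.2  1.2]
```

View pics/g.png

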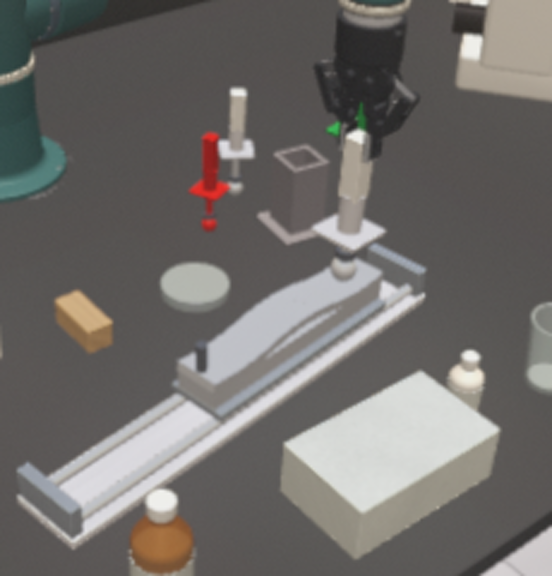

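The picture shows the ball seated in the far dip at crop (343,266), with the shuttle clear of both end blocks. Next I'll damp the remaining drift.

Call:
apply_moves(fingers=[0, 0, 0, 0, 0], travel=[[-0.02, 0, 0], [-0.02, 0, 0], [0, 0, 0], [0, 0, 0], [0, 0, 0]], rotation=[[0, 0, 0], [0, 0, 0], [0, 0, 0], [0, 0, 0], [0, 0, 0]])

```text
time: 25.25
tool_pos: [0.6031, 0.1657, 0.2217]
tcp_rot: [2.039, 2.39, -0.0]
wrist_force: [-0.2, 0.7, 2.8]
width: 0.297
grip_force: 40.9
```

Run:
```python
from ctl import *
S=step([-.02,-.02,0,0,0],rdes=.115,ds=0,ws=.02,wv=1,H=25,win=1.1,hi=.135,umax=.03,n=6)
```

```text
t 25.35 s 0.0655 v 0.0021 tip 0.1826 r 0.1171 z 0.2217 across -0.0000 wf [ 0.5 -0.4  2.2]
smooth s 0.0653 v -0.0013 d -0.025 r 0.1173 res mm [ 0.05 -0.06  0.04 -0.04]
travel [[np.float64(-0.045), 0, -0.001], [np.float64(-0.013), 0, 0.0], [np.float64(-0.001), 0, 0.0], [np.float64(0.0), 0, -0.0], [np.float64(-0.0), 0, 0.0], [np.float64(-0.0), 0, 0.0]]
r [115.1 114.5 114.4 114.5 114.4 114.4] ... [114.4 114.4 114.4 114.2 114.7]
s [65.3 65.3 65.3 65.3 65.3 65.3 65.3 65.2 65.3] v [-0.3  0.   0.1  0.1  0.1  0.  -0.2 -0.1  0.4]
```

Call:
apply_moves(fingers=[0, 0, 0, 0, 0, 0, 0, 0], travel=[[-0.045, 0, 0], [-0.012, 0, 0], [0, 0, 0], [0, 0, 0], [0, 0, 0], [0, 0, 0], [0, 0, 0], [0, 0, 0]], rotation=[[0, 0, 0], [0, 0, 0], [0, 0, 0], [0, 0, 0], [0, 0, 0], [0, 0, 0], [0, 0, 0], [0, 0, 0]])

```text
time: 26.15
tool_pos: [0.6035, 0.163, 0.2217]
tcp_rot: [-2.039, -2.39, -0.0]
wrist_force: [-0.5, 0.9, 1.9]
width: 0.299
grip_force: 40.9
```

Run:
```python
from ctl import *
S=step([-.045,-.012,0,0,0,0,0,0],rdes=.1145,ds=0,ws=.02,wv=1,H=25,win=1.6,hi=.135,umax=.03,n=6,k=3)
```

```text
t 26.30 s 0.0640 v 0.0023 tip 0.1798 r 0.1158 z 0.2217 across -0.0000 wf [ 0.3 -1.   2.9]
smooth s 0.0638 v -0.0010 d -0.031 r 0.1160 res mm [ 0.04 -0.04  0.04 -0.03  0.  ]
travel [[np.float64(-0.002), 0, -0.002], [np.float64(-0.005), 0, 0.0], [np.float64(-0.004), 0, 0.0], [np.float64(-0.002), 0, 0.0], [np.float64(-0.001), 0, 0.0], [np.float64(-0.001), 0, 0.0]]
r [116.  115.8 115.6 115.6 115.5 115.5] ... [115.5 115.5 115.5 115.9 115.1]
s [63.7 63.6 63.6 63.6 63.5 63.5 63.5 63.7 63.6] v [-0.7 -0.2 -0.1 -0.1 -0.1 -0.   0.3  0.1 -0.7]
```

Nearly at rest, so I'll hold and let the drag settle it.

Call:
apply_moves(fingers=[0, 0, 0, 0, 0, 0, 0, 0, 0, 0, 0, 0], travel=[[-0.006, 0, 0], [-0.004, 0, 0], [0, 0, 0], [0, 0, 0], [0, 0, 0], [0, 0, 0], [0, 0, 0], [0, 0, 0], [0, 0, 0], [0, 0, 0], [0, 0, 0], [0, 0, 0]], rotation=[[0, 0, 0], [0, 0, 0], [0, 0, 0], [0, 0, 0], [0, 0, 0], [0, 0, 0], [0, 0, 0], [0, 0, 0], [0, 0, 0], [0, 0, 0], [0, 0, 0], [0, 0, 0]])

```text
time: 27.5
tool_pos: [0.6036, 0.1625, 0.2217]
tcp_rot: [-2.039, -2.39, 0.0]
wrist_force: [-0.1, -0.3, 2.3]
width: 0.299
grip_force: 40.9
```

Call:
apply_moves(fingers=[0, 0, 0, 0, 0, 0, 0, 0, 0, 0, 0, 0], travel=[[0, 0, 0], [0, 0, 0], [0, 0, 0], [0, 0, 0], [0, 0, 0], [0, 0, 0], [0, 0, 0], [0, 0, 0], [0, 0, 0], [0, 0, 0], [0, 0, 0], [0, 0, 0]], rotation=[[0, 0, 0], [0, 0, 0], [0, 0, 0], [0, 0, 0], [0, 0, 0], [0, 0, 0], [0, 0, 0], [0, 0, 0], [0, 0, 0], [0, 0, 0], [0, 0, 0], [0, 0, 0]])

```text
time: 28.7
tool_pos: [0.6036, 0.1624, 0.2217]
tcp_rot: [-2.039, -2.39, -0.0]
wrist_force: [-0.5, 0.4, 2.1]
width: 0.298
grip_force: 40.9
```

Run:
```python
from ctl import *
ref=np.load('ref_scene.npy'); F=[]
for i in range(8):
    c=read_camera('scene'); st=read_state(); F.append(st['wrist_force'][2]); print(round(st['time'],2),round(float(track(c,ref)[0])+.0009,5),end=' ')
print(np.mean(F),railc(st['tool_pos']))
```

```text
28.75 0.06319 28.8 0.06318 28.85 0.0632 28.9 0.06318 28.95 0.06319 29.0 0.06318 29.05 0.06318 29.1 0.06319 2.554940209021212 (np.float64(0.17929874228713036), np.float64(-6.2817904395579e-05))
```

```bash
python3 -c "
from workcell import *
print(finish_job())"
```

```text
the job is handed in; nothing more can be done
None
```

The job is handed in: the probe settled in the dip by the post, balanced on the crown for about 4 s, then rolled into the second dip, where it is still pressed at about 6 N with the shuttle at rest (the hand-in returned no verdict).

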